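# Unplug a plated air box and cover it

## Task

Take every masking plug out of the plated air box: rock each one side to side while you pull it, so that the box is not dragged up off its cradle, and stand the plugs upright on the narrow raised drain rail. Then lay the dust cover squarely on the box, over all the open ports, without disturbing the tin can and the brush that stand and lie beside the work.

Things in the scene. Friction and masses are not known exactly. Their poses are not given: they have to be found in the camera images.
- plug0: black masking plug in port 0, may be absent. Shank 44(x) x 36(y) mm, 24 high, two ribs on each x side (50 mm over ribs); on it a flange 64 x 50 mm, 8 thick; then an upright flat pull tab 14(x) x 30(y) mm, 44 high. 76 mm tall, 120 g, foot-heavy. Origin: centre of the shank's underside, z to the tab, x across the tab's flat; seated it is 24 mm below the box top.
- plug1: like plug0, starts in port 1, may be absent. How plugs hold: sprung lips hook over the ribs on the x sides. A straight pull needs 20 to 30 N and lifts the box first. Tilting it 0.1 to 0.15 rad to its +x, then -x side, and so on (about its y, pivot at flange level), with 2 to 3 mm of pull a stroke, frees one side at a time; it is out once raised about 20 mm.
- plug2: like plug0, starts in port 2, may be absent; same shape, origin and axes
- plug3: like plug0, starts in port 3, may be absent; same shape, origin and axes
- box_top (a point): centre of the flat top of the gold-coloured plated air box, 72 mm above the bench when down. Box 98 mm (x) by 300 mm (y), 60 mm high, on a fixed cradle; x across it, y along it. Its rectangular ports 0 to 3 lie in a row at y = -105, -35, +35, +105 mm. It cannot turn or shift sideways, only ride up its dowels.
- airbox (a joint): how far the air box has been lifted up its dowels, in m (0 = down on the cradle). Only its own weight, 8 to 13 N with its plugs, holds it down.
- rail_top (a point): centre of the upper face of the narrow steel drain rail, a level bar raised 70 mm above the bench, 28 mm wide (x) and 320 mm long (y), standing on a foot plate 120 mm wide and 10 mm thick. Fixed.
- cover: loose aluminium dust cover lying on the bench: flat plate 120 mm (x) by 290 mm (y), 5 mm thick, with a black upright grip in its middle, 16 mm thick (x), 60 mm wide (y), rising to 45 mm above the underside. Mass 300 g. Origin: centre of the underside, z up.
- tin: bystander: steel can, 72 mm across, 110 mm tall; origin at the centre of its underside
- brush: bystander: brush 180 mm long lying on the bench
Mind the look-alikes: they are no part of the job. What is shaped like the plug3 but pink or red is not meant.

How it is judged:
On the way:
1. every plug stands upright on the drain rail (x of plug0 in the frame of rail_top between -0.018 and 0.018 m and y of plug0 in the frame of rail_top between -0.16 and 0.16 m and z of plug0 in the frame of rail_top between -0.006 and 0.007 m and angle between each of plug0, plug1, plug2, plug3's own z axis and vertical below 0.12 rad and linear speed of each of plug0, plug1, plug2, plug3 below 0.03 m/s and x of plug1 in the frame of rail_top between -0.018 and 0.018 m and y of plug1 in the frame of rail_top between -0.16 and 0.16 m and z of plug1 in the frame of rail_top between -0.006 and 0.007 m and x of plug2 in the frame of rail_top between -0.018 and 0.018 m and y of plug2 in the frame of rail_top between -0.16 and 0.16 m and z of plug2 in the frame of rail_top between -0.006 and 0.007 m and x of plug3 in the frame of rail_top between -0.018 and 0.018 m and y of plug3 in the frame of rail_top between -0.16 and 0.16 m and z of plug3 in the frame of rail_top between -0.006 and 0.007 m), for 0.2 s.
At the end, for the whole second after the job is handed in: All plugs stand upright (0.12 rad) and still on the rail, within 18 mm of its centre line and between its ends; the cover lies flat and still on the box top, within 12 mm across, 15 mm along and 0.1 rad of square; the box is within 4 mm of its seat (all of step 1 and x of cover in the frame of box_top between -0.012 and 0.012 m and y of cover in the frame of box_top between -0.015 and 0.015 m and z of cover in the frame of box_top between -0.005 and 0.006 m and angle between the y axis of cover and the y axis of box_top, either way round below 0.1 rad and angle between cover's own z axis and vertical below 0.06 rad and linear speed of cover below 0.03 m/s and value of joint airbox below 0.004 m); the robot touches nothing.
It fails at once if the air box is lifted more than 12 mm up its dowels (value of joint airbox above 0.012 m).
It fails at once if a bystander is moved more than 40 mm (distance of any of tin, brush from where it was at the start of the episode above 0.04 m).
Of plug0, plug1, plug2, plug3 only 3 to 4 are there at a start; the rules pass over those that are not, and their reading is None.
At some moment in a run one of cover may be knocked a few centimetres aside while the robot is not near it.
Once in a run the grip may slacken for a moment while it holds something.
It also fails if it takes over 210 s, if anything falls off the work surface, if the arm or the gripper's body presses on something with over 40 N, if the wrist force passes 120 N, or if a joint passes its speed limit or range.

## Robot

A 6-joint arm with a two-finger parallel gripper is mounted at the origin on the work surface. World frame = base frame: x ahead of the robot, y to its left, z up, the work surface at z = 0. Lengths are in m, angles in rad, forces in N, time in s.
With the tool pointing down it reaches from about 0.35 to 0.85 m from the base axis. Payload 8.1 kg.
Tool frame: the origin (TCP) lies midway between the tips of the shut fingers; the grasp point (between the pads) lies 19 mm behind it; z points along the fingers, y is the direction in which the jaws open and shut (so a half turn about z gives the same grasp; the last joint's range is limited). The gripper opens to 93 mm and grips with 3 to 60 N. Pads are 15 mm wide; open, the fingers measure 128 mm over their backs; the gripper's body (75 mm by 188 mm) begins 65 mm behind the grasp point.
Start: joints at [1.056, 0.13, 1.488, -0, 1.523, -0.085], TCP at [0.25, 0.545, 0.188] pointing down, gripper open.
Joint ranges: [-2.96, 2.96], [-0.89, 2.26], [0.02, 2.5], [-1.34, 4.48], [0, 2.73], [-2.66, 2.66]. Speed limits (rad/s): [2.39, 2.39, 2.79, 3.14, 3.14, 3.14].

## Interface

Orientations are given as a rotation vector (axis times angle).
In Python, from plant import robot gives the robot as it stands. The module is installed in compiled form; this text tells all that it offers.
- The arm moves only by the shell command python3 -m pendant 'ROWS' [FORCE]. ROWS is JSON, a list of rows, each an object with "translation": the shift along the tool's x, y, z in mm, a list of three; "twist": the turn, a rotation vector about the tool's x, y, z in rad, a list of three; "grip": the opening, from -1 (shut) to 1 (fully open). A call has exactly 10 rows; each row shifts and turns the pose as measured when the row begins, along the tool's axes as they then stand; what a row does not reach is not made up. A row lasts 1/10 s, in which the tool goes at most 50 mm and 8.59 degrees, less where a joint would pass 70% of its speed; a pose out of reach is approached as far as the arm can. A call is refused whole if a number of a shift passes 50 or a number of a turn 0.15, either way. A call with a gripper value outside its range is refused whole. The fingers move at their own pace and stop on an object; FORCE is the grip in N (left out, the last holds). Time passes only in rows, so rows that do not move let the fingers close, or fill a call up. It gives the time, the measured TCP pose, the force and the opening at its end, in the units of the state.
- robot.read_state(): the state, without advancing time (a new reading comes with each control period).
- robot.read_camera(name): name is "scene" or "top" or "wrist"; returns (picture, depth): 480x640x3 uint8, red, green, blue; 480x640 float32, m along the optical axis (not along the pixel's ray), 0 where there is no reading.
- robot.camera_info(name): a dict with "vertical_fov" (degrees; the focal length in pixels is half the picture's height over the tangent of half this angle, whatever the lens; pixels are square), "cx", "cy" (the principal point, pixels), "cam_to_world" (4x4, takes a point from camera to world coordinates). Camera axes: x right, y up, looking along -z (the intrinsics and any distortion apply to the point x, -y, -z); pixel columns grow to the right and rows downward; lengths in m; the calibration is good to about 2 mm. A picture is of the moment at which its call begins: read the wrist's pose just before it. camera_info takes no time and is no camera call; for the wrist camera it gives the pose at the moment of the call.
- robot.close_job(): hands the job in, once; it reports no verdict.
The state is a dict: "t": time; "q": joint angles; "dq": joint speeds; "joint_torque": joint torques, N m; "tool_pos": TCP position; "orientation": TCP orientation; "force": force on the tool from outside, world axes, zero at the start; "wrist_torque": the same for the moment, N m; "opening": finger opening in m.
Only numpy, scipy, OpenCV 4.12 (cv2) and the standard library are available. Lean on these libraries where they do the work, as an engineer would, in place of code of your own. Each camera call takes 0.05 s, during which the arm holds its last target. There are 200 camera calls.

## Working session

There is one attempt and no reset: what is moved stays moved. The work goes in short steps, Python scripts to look and compute and a shell command to move; the robot and the scene stay as the last step left them, time stands still between calls to the robot, and variables do not carry over. Pictures are saved under pics/ and viewed, about 12 in all and at most 16, crops included, and the job is handed in when it is done.

```bash
mkdir -p pics; ls; cat > h.py <<'E'
import numpy as np, cv2
from plant import robot
from scipy.spatial.transform import Rotation as R
def snap(n,f):
    p,d=robot.read_camera(n); i=robot.camera_info(n)
    cv2.imwrite(f'pics/{f}.png',p[:,:,::-1]); np.savez(f'pics/{f}.npz',p=p,d=d,T=i['cam_to_world'],c=[i['cx'],i['cy'],i['vertical_fov']])
    return i
def cloud(f):
    z=np.load(f'pics/{f}.npz'); d=z['d']; cx,cy,v=z['c']; F=240/np.tan(np.radians(v)/2)
    r,c=np.mgrid[:480,:640]
    P=np.stack([(c-cx)/F*d,-(r-cy)/F*d,-d,np.ones_like(d)],-1)@z['T'].T
    P=P[...,:3]; P[d==0]=np.nan
    return P,z['p']
def st():
    s=robot.read_state(); print('t',round(s['t'],2),'pos',np.round(s['tool_pos'],4),'rv',np.round(s['orientation'],3),'F',np.round(s['force'],1),'op',round(s['opening'],4)); return s
E
python3 - <<'E'
from h import *
st()
for n in ['scene','top']:
    i=snap(n,n+'0'); print(n,{k:v for k,v in i.items() if k!='cam_to_world'}, np.round(i['cam_to_world'],3).tolist())
E
```

```text
pics
t 0.0 pos [0.2497 0.5449 0.1866] rv [-6.700e-01 -3.069e+00  3.000e-03] F [-0.7 -0.2  0.3] op 0.0927
scene {'vertical_fov': 54.80926488858333, 'cx': 327.7948882784618, 'cy': 236.7732727249395} [[0.678, -0.553, 0.484, 1.046], [0.735, 0.525, -0.43, -0.483], [-0.016, 0.647, 0.762, 0.924], [0.0, 0.0, 0.0, 1.0]]
top {'vertical_fov': 55.099182446515336, 'cx': 328.7183999593802, 'cy': 233.8068127516463} [[-0.028, 0.995, -0.093, 0.391], [-1.0, -0.028, 0.003, -0.008], [-0.0, 0.093, 0.996, 1.164], [0.0, 0.0, 0.0, 1.0]]
```

View pics/top0.png

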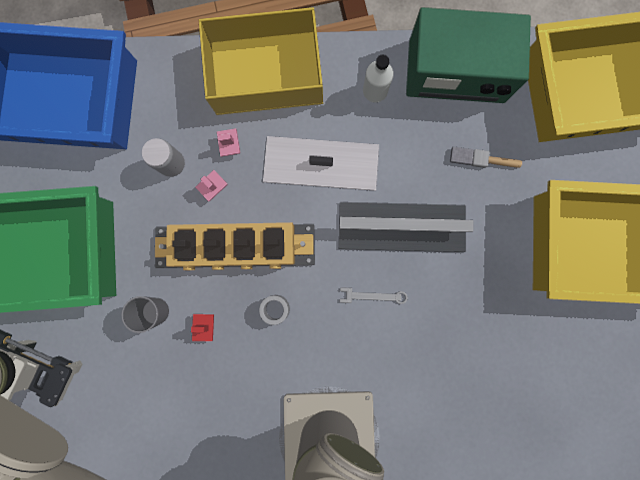

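View pics/scene0.png

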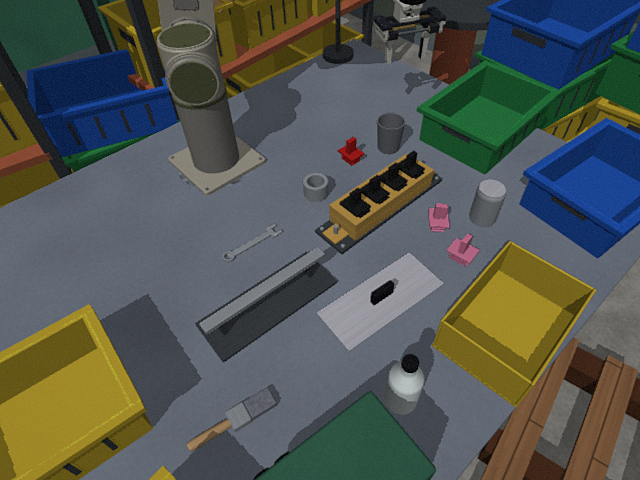

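The top view shows four black plugs at pixels (184,244), (214,244), (243,243) and (273,243). The gold box, the rail at (340–472, 225), the cover at (321,162), the tin at (158,153) and the brush at (485,158) are all visible. The pink and red plugs are decoys. Next I measure these by depth.

```bash
cat >> h.py <<'E'
def rect(P,m,name=''):
    Q=P[m]; (c,s,a)=cv2.minAreaRect(np.float32(Q[:,:2]*1000))
    b=cv2.boxPoints((c,s,a)); e=[b[1]-b[0],b[2]-b[1]]; L=max(e,key=np.linalg.norm); L=L*np.sign(L[1] or 1)
    print(name,'n',len(Q),'c',np.round(c,1),'size',np.round(sorted(s),1),'yaw(long axis from +y)',round(float(np.arctan2(-L[0],L[1])),4),'z',np.round(np.nanpercentile(Q[:,2],[5,50,95])*1000,1))
    return np.array(c),float(np.arctan2(-L[0],L[1]))
def big(m,roi,k=1):
    M=np.zeros_like(m); c0,c1,r0,r1=roi; M[r0:r1,c0:c1]=m[r0:r1,c0:c1]
    n,l,s,_=cv2.connectedComponentsWithStats(M.astype(np.uint8)); i=1+np.argsort(-s[1:,4])[:k]
    return [l==j for j in i]
E
cat > m.py <<'E'
from h import *
import sys
def go(f):
    P,p=cloud(f); z=P[...,2]; hsv=cv2.cvtColor(p,cv2.COLOR_RGB2HSV)
    hi=np.nan_to_num(z)
    if f.startswith('top'):
        R1=(150,325,210,285); RR=(325,490,205,245); RC=(250,390,125,200)
    for n,m in zip('abcd',big(hi>0.105,R1,4)): rect(P,m,'tab')
    rect(P,big((hi>0.062)&(hi<0.09),R1)[0],'boxtop')
    rect(P,big((hi>0.06),RR)[0],'rail')
    rect(P,big((hi>0.025),RC)[0],'grip')
    rect(P,big((hsv[...,2]>150)&(hi<.03),RC)[0],'cover')
    rect(P,big((hi>0.05),(135,190,130,180))[0],'tin')
go(sys.argv[1])
E
python3 m.py top0
python3 - <<'E'
from h import *
P,p=cloud('scene0');z=np.nan_to_num(P[...,2])
for m in big(z>0.105,(320,440,140,240),4): rect(P,m,'tab')
rect(P,big(z>0.06,(190,330,240,340))[0],'rail')
rect(P,big((z>.062)&(z<.09),(320,440,140,240))[0],'boxtop')
rect(P,big(z>.025,(350,410,270,310))[0],'grip')
P,p=cloud('top0'); print(np.round(P[300,300]*1000), np.round(P[225:226,380:460:20]*1000,1).tolist())
s=st(); print(R.from_rotvec(s['orientation']).as_matrix().round(3).tolist())
E
```

```text
tab n 105 c [477.8 332. ] size [13.8 29.8] yaw(long axis from +y) -0.0088 z [111.9 124.  127.9]
tab n 97 c [476.4 191.3] size [13.5 29. ] yaw(long axis from +y) 0.0033 z [109.8 124.1 127.4]
tab n 94 c [476.1 122.5] size [13.9 30.1] yaw(long axis from +y) -0.0279 z [121.2 123.9 126.6]
tab n 93 c [477.6 261.3] size [13.9 29.3] yaw(long axis from +y) -0.0257 z [108.8 123.7 127.1]
boxtop n 4634 c [477.2 228. ] size [ 98.2 301.4] yaw(long axis from +y) -0.0088 z [69.3 74.4 82.8]
rail n 1593 c [ 513.5 -195.9] size [ 28.9 316.6] yaw(long axis from +y) -0.0526 z [65.9 69.7 73.2]
grip n 192 c [684.5   4.8] size [18.1 58.5] yaw(long axis from +y) -0.0975 z [29.2 43.8 47.5]
cover n 5110 c [ 611.2 -162. ] size [0.  9.5] yaw(long axis from +y) 0.0 z [0.1 4.9 8.9]
tin n 958 c [693.5 388.2] size [68.6 69.3] yaw(long axis from +y) 1.4994 z [ 59.9 109.1 113.7]
tab n 108 c [475.7 116.9] size [16.1 34.1] yaw(long axis from +y) 0.0279 z [107.2 121.4 125.5]
tab n 105 c [476.  187.3] size [17.6 34.2] yaw(long axis from +y) 0.0043 z [108.7 121.5 125.7]
tab n 98 c [476.3 257.5] size [16.1 31.3] yaw(long axis from +y) 0.0153 z [107.5 120.9 125.9]
tab n 94 c [478.1 328. ] size [16.6 35.3] yaw(long axis from +y) -0.029 z [106.2 120.  125.4]
rail n 1826 c [ 512.9 -200.1] size [ 31.5 320. ] yaw(long axis from +y) -0.0507 z [62.8 69.6 72.3]
boxtop n 2603 c [475.3 223.8] size [103.6 304.7] yaw(long axis from +y) -0.0059 z [66.9 73.6 82.6]
grip n 241 c [684.8   0. ] size [17.7 60. ] yaw(long axis from +y) -0.0985 z [27.7 43.3 47.4]
[336.  66.  -1.] [[[511.8, -133.8, 67.4], [509.8, -181.0, 72.6], [508.9, -229.5, 68.8], [507.2, -276.6, 71.9]]]
t 0.1 pos [0.2497 0.5449 0.1867] rv [-6.700e-01 -3.069e+00  3.000e-03] F [ 0.1 -0.4  0.1] op 0.093
[[-0.909, 0.417, -0.001], [0.417, 0.909, -0.001], [0.0, -0.002, -1.0]]
```

Both cameras agree to about 4 mm. In mm: box about (476.5, 226), tabs at y≈330, 259, 189 and 120, rail (513, −198) with yaw −0.052, cover grip (684.6, 2.5) with yaw −0.098. Now I turn the tool so its y lies along world x.

```bash
cat > d.py <<'E'
# python3 d.py x y z yaw : remaining move in tool axes (mm, rad); yaw = world angle of tool y
from h import *
import sys
s=st(); M=R.from_rotvec(s['orientation']).as_matrix(); a=list(map(float,sys.argv[1:5]))
y=a[3]; T=np.array([[-np.sin(y),np.cos(y),0],[np.cos(y),np.sin(y),0],[0,0,-1]]).T
# T columns: x=(−sin y, cos y,0) , y=(cos y, sin y,0), z down
T=np.column_stack([[-np.sin(y),np.cos(y),0],[np.cos(y),np.sin(y),0],[0,0,-1]])
print('tool shift',(M.T@(np.array(a[:3])-s['tool_pos']*1000)).round(1),'twist',R.from_matrix(M.T@T).as_rotvec().round(3),'q',s['q'].round(2) if hasattr(s['q'],'round') else np.round(s['q'],2))
E
python3 -m pendant '[{"translation":[0,0,-1],"twist":[0,0,0.115],"grip":1},{"translation":[0,0,-1],"twist":[0,0,0.115],"grip":1},{"translation":[0,0,-1],"twist":[0,0,0.115],"grip":1},{"translation":[0,0,-1],"twist":[0,0,0.115],"grip":1},{"translation":[0,0,-1],"twist":[0,0,0.115],"grip":1},{"translation":[0,0,-1],"twist":[0,0,0.115],"grip":1},{"translation":[0,0,-1],"twist":[0,0,0.115],"grip":1},{"translation":[0,0,-1],"twist":[0,0,0.115],"grip":1},{"translation":[0,0,-1],"twist":[0,0,0.115],"grip":1},{"translation":[0,0,-1],"twist":[0,0,0.115],"grip":1}]' 30
python3 d.py 476.5 120 200 -0.008
```

```text
t: 1.1
tool_pos: [0.2477, 0.5414, 0.1903]
orientation: [2.277, 2.159, -0.02]
force: [-0.3, -0.3, -0.1]
opening: 0.0933
t 1.1 pos [0.2477 0.5414 0.1903] rv [ 2.277  2.159 -0.02 ] F [-0.3 -0.3 -0.1] op 0.0933
tool shift [-408.7  250.9   -6.2] twist [-0.006  0.012 -0.045] q [ 1.06  0.13  1.48 -0.    1.54  1.11]
```

```bash
python3 -m pendant '[{"translation":[-20,13,-1],"twist":[0,0,-0.01],"grip":1},{"translation":[-40,25,-1],"twist":[0,0,-0.01],"grip":1},{"translation":[-45,27,-1],"twist":[0,0,-0.01],"grip":1},{"translation":[-48,29,-1],"twist":[0,0,-0.01],"grip":1},{"translation":[-48,29,-1],"twist":[0,0,0],"grip":1},{"translation":[-48,29,-1],"twist":[0,0,0],"grip":1},{"translation":[-48,29,-1],"twist":[0,0,0],"grip":1},{"translation":[-45,27,-1],"twist":[0,0,0],"grip":1},{"translation":[-40,25,0],"twist":[0,0,0],"grip":1},{"translation":[-20,13,0],"twist":[0,0,0],"grip":1}]'
python3 d.py 476.5 120 200 -0.008
```

```text
t: 2.1
tool_pos: [0.469, 0.1521, 0.1964]
orientation: [2.229, 2.209, -0.03]
force: [0.2, 0.7, 0.0]
opening: 0.0934
t 2.1 pos [0.469  0.1521 0.1964] rv [ 2.229  2.209 -0.03 ] F [0.2 0.7 0. ] op 0.0934
tool shift [-32.1   7.7  -3.1] twist [-0.011  0.016 -0.001] q [ 0.22 -0.15  1.75 -0.01  1.56  0.23]
```

Next I centre over the plug at y=120 and look with the wrist camera for an exact tab position.

```bash
python3 -m pendant '[{"translation":[-10,2,-1],"twist":[-0.011,0.016,0],"grip":1},{"translation":[-10,2,-1],"twist":[0,0,0],"grip":1},{"translation":[-8,2,-1],"twist":[0,0,0],"grip":1},{"translation":[-4,2,0],"twist":[0,0,0],"grip":1},{"translation":[0,0,0],"twist":[0,0,0],"grip":1},{"translation":[0,0,0],"twist":[0,0,0],"grip":1},{"translation":[0,0,0],"twist":[0,0,0],"grip":1},{"translation":[0,0,0],"twist":[0,0,0],"grip":1},{"translation":[0,0,0],"twist":[0,0,0],"grip":1},{"translation":[0,0,0],"twist":[0,0,0],"grip":1}]'
python3 d.py 476.5 120 200 -0.008
python3 - <<'E'
from h import *
snap('wrist','w1'); P,p=cloud('w1'); z=np.nan_to_num(P[...,2])
for m in big((z>.105)&(z<.14),(0,640,0,480),5):
  if m.sum()>50: r,c=np.nonzero(m); print(c.mean().round(),r.mean().round()); rect(P,m,'tab')
E
```

```text
t: 3.1
tool_pos: [0.4767, 0.1174, 0.198]
orientation: [-2.231, -2.209, 0.005]
force: [-0.2, 0.0, -0.2]
opening: 0.0927
t 3.1 pos [0.4767 0.1174 0.198 ] rv [-2.231 -2.209  0.005] F [-0.2  0.  -0.2] op 0.0927
tool shift [ 2.6 -0.3 -2. ] twist [-0.004  0.001 -0.002] q [ 0.14 -0.17  1.76 -0.    1.55  0.15]
326.0 128.0
tab n 1016 c [475.  188.4] size [13.5 29.4] yaw(long axis from +y) -0.0037 z [123.6 124.8 126. ]
327.0 229.0
tab n 954 c [474.7 118.6] size [13.8 30.4] yaw(long axis from +y) -0.013 z [112.  124.5 125.7]
326.0 20.0
tab n 951 c [475.7 252.7] size [13.9 19.1] yaw(long axis from +y) 0.0015 z [113.3 124.8 126.1]
```

View pics/w1.png

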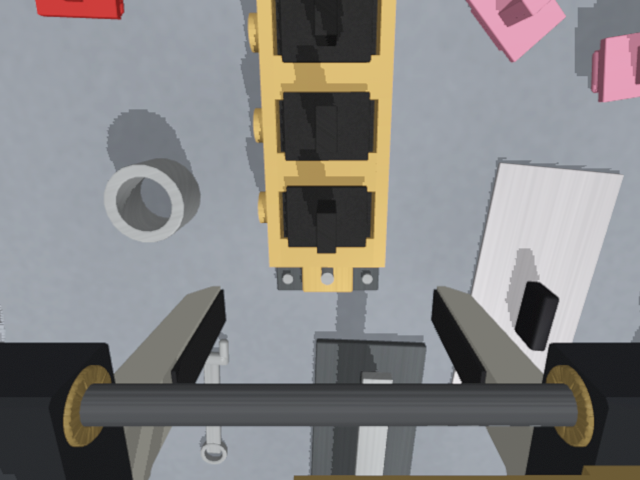

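The wrist picture shows the nearest tab at pixel (327,229), which maps to (475, 118.6) mm with its top at z=124. I'll lower and grip it.

```bash
python3 -m pendant '[{"translation":[1,-1.5,10],"twist":[-0.004,0,0],"grip":0.3},{"translation":[0,0,15],"twist":[0,0,0],"grip":0.3},{"translation":[0,0,20],"twist":[0,0,0],"grip":0.3},{"translation":[0,0,20],"twist":[0,0,0],"grip":0.3},{"translation":[0,0,18],"twist":[0,0,0],"grip":0.3},{"translation":[0,0,15],"twist":[0,0,0],"grip":0.3},{"translation":[0,0,10],"twist":[0,0,0],"grip":0.3},{"translation":[0,0,3],"twist":[0,0,0],"grip":0.3},{"translation":[0,0,0],"twist":[0,0,0],"grip":0.3},{"translation":[0,0,0],"twist":[0,0,0],"grip":0.3}]' 40
python3 d.py 475 118.6 84 -0.008
```

```text
t: 4.15
tool_pos: [0.4713, 0.1179, 0.0744]
orientation: [-2.231, -2.209, 0.007]
force: [0.1, 0.0, 1.0]
opening: 0.0606
t 4.15 pos [0.4713 0.1179 0.0744] rv [-2.231 -2.209  0.007] F [0.1 0.  1. ] op 0.0606
tool shift [ 0.7  3.6 -9.6] twist [-0.005  0.002 -0.002] q [ 0.14 -0.09  1.92 -0.    1.31  0.15]
```

It overshot by about 9 mm without real contact. I'll go back up, centre and close.

```bash
python3 -m pendant '[{"translation":[0,0,-5],"twist":[-0.003,0,0],"grip":0.3},{"translation":[0,1.5,-4],"twist":[0,0,0],"grip":0.3},{"translation":[0,1.5,-1],"twist":[0,0,0],"grip":0.3},{"translation":[0,0.5,0],"twist":[0,0,0],"grip":-0.2},{"translation":[0,0,0],"twist":[0,0,0],"grip":-0.2},{"translation":[0,0,0],"twist":[0,0,0],"grip":-0.2},{"translation":[0,0,0],"twist":[0,0,0],"grip":-0.2},{"translation":[0,0,0],"twist":[0,0,0],"grip":-0.2},{"translation":[0,0,0],"twist":[0,0,0],"grip":-0.2},{"translation":[0,0,0],"twist":[0,0,0],"grip":-0.2}]' 40
python3 d.py 475 118.6 84 -0.008
```

```text
t: 5.15
tool_pos: [0.4776, 0.1182, 0.0885]
orientation: [2.23, 2.208, 0.004]
force: [1.2, -0.1, 0.3]
opening: 0.037
t 5.15 pos [0.4776 0.1182 0.0885] rv [2.23  2.208 0.004] F [ 1.2 -0.1  0.3] op 0.037
tool shift [ 0.3 -2.6  4.5] twist [ 0.004  0.001 -0.002] q [ 0.14 -0.1   1.9  -0.    1.33  0.15]
```

```bash
python3 -m pendant '[{"translation":[0,-1,1.5],"twist":[0,0,0],"grip":-0.2},{"translation":[0,-1,1.5],"twist":[0,0,0],"grip":-0.2},{"translation":[0,0,0],"twist":[0,0,0],"grip":-1},{"translation":[0,0,0],"twist":[0,0,0],"grip":-1},{"translation":[0,0,0],"twist":[0,0,0],"grip":-1},{"translation":[0,0,0],"twist":[0,0,0],"grip":-1},{"translation":[0,0,0],"twist":[0,0,0],"grip":-1},{"translation":[0,0,0],"twist":[0,0,0],"grip":-1},{"translation":[0,0,0],"twist":[0,0,0],"grip":-1},{"translation":[0,0,0],"twist":[0,0,0],"grip":-1}]' 40
python3 d.py 475 118.6 84 -0.008
```

```text
t: 6.15
tool_pos: [0.475, 0.1183, 0.0849]
orientation: [2.23, 2.208, 0.003]
force: [-1.3, 0.4, -0.2]
opening: 0.0134
t 6.15 pos [0.475  0.1183 0.0849] rv [2.23  2.208 0.003] F [-1.3  0.4 -0.2] op 0.0134
tool shift [ 0.3 -0.   0.9] twist [ 0.003  0.001 -0.002] q [ 0.14 -0.1   1.91 -0.    1.33  0.15]
```

```bash
python3 -m pendant '[{"translation":[0,0.7,-1],"twist":[0.06,0,0],"grip":-1},{"translation":[0,0.7,-1],"twist":[0.06,0,0],"grip":-1},{"translation":[0,0,0],"twist":[0,0,0],"grip":-1},{"translation":[0,-0.7,-0.8],"twist":[-0.06,0,0],"grip":-1},{"translation":[0,-0.7,-0.8],"twist":[-0.06,0,0],"grip":-1},{"translation":[0,-0.7,-0.8],"twist":[-0.06,0,0],"grip":-1},{"translation":[0,-0.7,-0.8],"twist":[-0.06,0,0],"grip":-1},{"translation":[0,0,0],"twist":[0,0,0],"grip":-1},{"translation":[0,0,0],"twist":[0,0,0],"grip":-1},{"translation":[0,0,0],"twist":[0,0,0],"grip":-1}]' 40
python3 d.py 475 118.6 84 -0.008
python3 - <<'E'
from h import *
snap('top','t1'); P,p=cloud('t1'); z=np.nan_to_num(P[...,2])
for f in('top0','t1'):
  P,p=cloud(f); z=P[...,2]
  print(f,[np.round(np.nanmedian(z[255:262,c:c+12])*1000,1) for c in (170,195,225,255)], [np.round(np.nanmedian(z[228:263,c:c+4])*1000,1) for c in (198,227,257)])
E
```

```text
t: 7.15
tool_pos: [0.4731, 0.1182, 0.0882]
orientation: [2.167, 2.145, 0.133]
force: [-0.3, -1.6, 0.7]
opening: 0.0135
t 7.15 pos [0.4731 0.1182 0.0882] rv [2.167 2.145 0.133] F [-0.3 -1.6  0.7] op 0.0135
tool shift [0.5 1.3 4.4] twist [ 0.125  0.001 -0.002] q [ 0.16 -0.25  2.04 -0.02  1.22  0.17]
top0 [np.float64(74.0), np.float64(73.3), np.float64(72.8), np.float64(72.2)] [np.float64(72.6), np.float64(72.4), np.float64(71.9)]
t1 [np.float64(73.3), np.float64(538.5), np.float64(539.3), np.float64(539.0)] [np.float64(529.3), np.float64(535.8), np.float64(538.8)]
```

Tilt works (−0.12 rad) and the force stays low. I'll keep rocking.

```bash
python3 -m pendant '[{"translation":[0,0.8,-0.8],"twist":[0.06,0,0],"grip":-1},{"translation":[0,0.8,-0.8],"twist":[0.06,0,0],"grip":-1},{"translation":[0,0.8,-0.8],"twist":[0.06,0,0],"grip":-1},{"translation":[0,0.8,-0.8],"twist":[0.06,0,0],"grip":-1},{"translation":[0,0,0],"twist":[0,0,0],"grip":-1},{"translation":[0,-0.8,-0.8],"twist":[-0.06,0,0],"grip":-1},{"translation":[0,-0.8,-0.8],"twist":[-0.06,0,0],"grip":-1},{"translation":[0,-0.8,-0.8],"twist":[-0.06,0,0],"grip":-1},{"translation":[0,-0.8,-0.8],"twist":[-0.06,0,0],"grip":-1},{"translation":[0,0,0],"twist":[0,0,0],"grip":-1}]' 40
python3 d.py 475 118.6 84 -0.008
python3 - <<'E'
from h import *
def med(f):
  P,p=cloud(f); h=cv2.cvtColor(p,cv2.COLOR_RGB2HSV); m=(h[...,0]>12)&(h[...,0]<30)&(h[...,1]>90)&(P[...,2]>.05)&(P[...,2]<.11)&(abs(P[...,0]-.475)<.05)&(P[...,1]>.08)
  print(f,m.sum(),np.percentile(P[m][:,2]*1000,[25,50,75]).round(1))
snap('wrist','w2'); med('w1'); med('w2')
E
```

```text
t: 8.2
tool_pos: [0.4752, 0.1177, 0.0865]
orientation: [2.176, 2.148, 0.122]
force: [-2.4, -1.2, 1.4]
opening: 0.0133
t 8.2 pos [0.4752 0.1177 0.0865] rv [2.176 2.148 0.122] F [-2.4 -1.2  1.4] op 0.0133
tool shift [ 0.9 -0.5  2.5] twist [ 0.114  0.001 -0.005] q [ 0.15 -0.23  2.03 -0.02  1.23  0.17]
w1 15222 [72.2 72.8 73.3]
w2 28762 [72.3 72.8 73.3]
```

```bash
cat >> h.py <<'E'
def boxz(f):
  snap('wrist',f); P,p=cloud(f); h=cv2.cvtColor(p,cv2.COLOR_RGB2HSV); m=(h[...,0]>12)&(h[...,0]<30)&(h[...,1]>90)&(P[...,2]>.05)&(P[...,2]<.11)&(abs(P[...,0]-.475)<.05)&(P[...,1]>.08)
  print(f,m.sum(),'boxtop z',np.percentile(P[m][:,2]*1000,[25,50,75]).round(1))
E
python3 -m pendant '[{"translation":[0,0.8,-1.5],"twist":[0.07,0,0],"grip":-1},{"translation":[0,0.8,-1.5],"twist":[0.07,0,0],"grip":-1},{"translation":[0,0.8,-1.5],"twist":[0.07,0,0],"grip":-1},{"translation":[0,0.8,-1.5],"twist":[0.06,0,0],"grip":-1},{"translation":[0,0,-0.5],"twist":[0,0,0],"grip":-1},{"translation":[0,0,0],"twist":[0,0,0],"grip":-1},{"translation":[0,0,0],"twist":[0,0,0],"grip":-1},{"translation":[0,0,0],"twist":[0,0,0],"grip":-1},{"translation":[0,0,0],"twist":[0,0,0],"grip":-1},{"translation":[0,0,0],"twist":[0,0,0],"grip":-1}]' 40
python3 d.py 475 118.6 84 -0.008
python3 -c "
from h import *
boxz('w3')"
```

```text
t: 9.25
tool_pos: [0.4767, 0.1177, 0.0896]
orientation: [-2.135, -2.105, 0.201]
force: [-1.6, -0.3, 4.8]
opening: 0.0133
t 9.25 pos [0.4767 0.1177 0.0896] rv [-2.135 -2.105  0.201] F [-1.6 -0.3  4.8] op 0.0133
tool shift [ 0.9 -0.7  5.8] twist [-0.191 -0.002 -0.006] q [0.12 0.11 1.7  0.03 1.52 0.13]
w3 27472 boxtop z [72.3 72.8 73.3]
```

```bash
python3 -m pendant '[{"translation":[0,-0.8,-1.5],"twist":[-0.07,0,0],"grip":-1},{"translation":[0,-0.8,-1.5],"twist":[-0.07,0,0],"grip":-1},{"translation":[0,-0.8,-1.5],"twist":[-0.07,0,0],"grip":-1},{"translation":[0,-0.8,-1.5],"twist":[-0.07,0,0],"grip":-1},{"translation":[0,0,-0.5],"twist":[0,0,0],"grip":-1},{"translation":[0,0.8,-1.5],"twist":[0.06,0,0],"grip":-1},{"translation":[0,0.8,-1.5],"twist":[0.06,0,0],"grip":-1},{"translation":[0,0.8,-1.5],"twist":[0.06,0,0],"grip":-1},{"translation":[0,0.8,-1.5],"twist":[0.06,0,0],"grip":-1},{"translation":[0,0,0],"twist":[0,0,0],"grip":-1}]' 40
python3 d.py 475 118.6 84 -0.008
python3 -c "
from h import *
boxz('w4')"
```

```text
t: 10.3
tool_pos: [0.4796, 0.1171, 0.0979]
orientation: [-2.147, -2.113, 0.179]
force: [-0.6, -0.6, 6.7]
opening: 0.0134
t 10.3 pos [0.4796 0.1171 0.0979] rv [-2.147 -2.113  0.179] F [-0.6 -0.6  6.7] op 0.0134
tool shift [ 1.4 -2.2 14.5] twist [-0.171 -0.003 -0.008] q [0.12 0.09 1.71 0.02 1.51 0.13]
w4 25967 boxtop z [72.4 72.8 73.3]
```

```bash
python3 -m pendant '[{"translation":[0,-0.8,-1.5],"twist":[-0.07,0,0],"grip":-1},{"translation":[0,-0.8,-1.5],"twist":[-0.07,0,0],"grip":-1},{"translation":[0,-0.8,-1.5],"twist":[-0.07,0,0],"grip":-1},{"translation":[0,-0.8,-1.5],"twist":[-0.06,0,0],"grip":-1},{"translation":[0,0,-0.5],"twist":[0,0,0],"grip":-1},{"translation":[0,0.8,-1.5],"twist":[0.06,0,0],"grip":-1},{"translation":[0,0.8,-1.5],"twist":[0.06,0,0],"grip":-1},{"translation":[0,0.8,-1.5],"twist":[0.06,0,0],"grip":-1},{"translation":[0,0.8,-1.5],"twist":[0.05,0,0],"grip":-1},{"translation":[0,0,0],"twist":[0,0,0],"grip":-1}]' 40
python3 d.py 475 118.6 84 -0.008
python3 -c "
from h import *
boxz('w5')"
```

```text
t: 11.35
tool_pos: [0.4791, 0.1162, 0.0981]
orientation: [-2.149, -2.11, 0.177]
force: [0.2, 0.1, 8.3]
opening: 0.0135
t 11.35 pos [0.4791 0.1162 0.0981] rv [-2.149 -2.11   0.177] F [0.2 0.1 8.3] op 0.0135
tool shift [ 2.3 -1.7 14.6] twist [-0.171 -0.004 -0.01 ] q [0.11 0.09 1.71 0.03 1.51 0.13]
w5 25884 boxtop z [72.4 72.9 73.4]
```

View pics/w5.png

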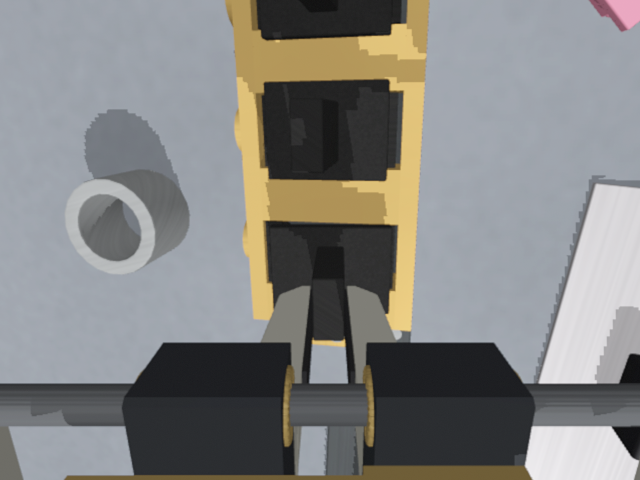

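```bash
python3 -c "
from h import *
P,p=cloud('w5')
for c,r in [(285,250),(285,270),(375,250),(375,270),(326,262),(330,265),(375,110),(280,110),(328,15)]: print(c,r,np.round(P[r,c]*1000,1))
"
```

```text
285 250 [455.5 128.8  97.3]
285 270 [454.7 117.2  96.5]
375 250 [502.3 128.6  91.3]
375 270 [502.4 116.8  89.6]
326 262 [481.4 131.4 119.5]
330 265 [483.7 130.9 122.1]
375 110 [500.5 198.3  79.7]
280 110 [451.7 199.3  80.7]
328 15 [477.5 242.1  79.7]
```

The held plug's flange is at about 94 mm against 80 mm seated, so it has risen 14 mm with no slip and the box is still down. I'll continue with the longer lever arm.

```bash
python3 -m pendant '[{"translation":[0,-1.5,-2],"twist":[-0.07,0,0],"grip":-1},{"translation":[0,-1.5,-2],"twist":[-0.07,0,0],"grip":-1},{"translation":[0,-1.5,-2],"twist":[-0.07,0,0],"grip":-1},{"translation":[0,-1.5,-2],"twist":[-0.06,0,0],"grip":-1},{"translation":[0,0,-1],"twist":[0,0,0],"grip":-1},{"translation":[0,0,-1],"twist":[0,0,0],"grip":-1},{"translation":[0,0,0],"twist":[0,0,0],"grip":-1},{"translation":[0,0,0],"twist":[0,0,0],"grip":-1},{"translation":[0,0,0],"twist":[0,0,0],"grip":-1},{"translation":[0,0,0],"twist":[0,0,0],"grip":-1}]' 40
python3 d.py 475 118.6 84 -0.008
python3 -c "
from h import *
boxz('w6')"
```

```text
t: 12.4
tool_pos: [0.475, 0.1161, 0.1062]
orientation: [2.203, 2.156, 0.096]
force: [0.3, 0.4, -1.5]
opening: 0.0133
t 12.4 pos [0.475  0.1161 0.1062] rv [2.203 2.156 0.096] F [ 0.3  0.4 -1.5] op 0.0133
tool shift [ 2.4 -2.  22.1] twist [ 0.085 -0.004 -0.013] q [ 0.14 -0.22  1.98 -0.01  1.3   0.17]
w6 25052 boxtop z [72.3 72.8 73.3]
```

The plug is free: the force is now about its own weight. Lift it, level it and carry it to the far rail slot.

```bash
python3 -m pendant '[{"translation":[0,0,-8],"twist":[0.04,0,0],"grip":-1},{"translation":[0,0,-10],"twist":[0.035,0,0],"grip":-1},{"translation":[0,0,-15],"twist":[0,0,-0.01],"grip":-1},{"translation":[0,0,-15],"twist":[0,0,-0.01],"grip":-1},{"translation":[0,0,-15],"twist":[0,0,0],"grip":-1},{"translation":[0,0,-12],"twist":[0,0,0],"grip":-1},{"translation":[0,0,-8],"twist":[0,0,0],"grip":-1},{"translation":[-10,0,-4],"twist":[0,0,0],"grip":-1},{"translation":[-20,1,0],"twist":[0,0,0.02],"grip":-1},{"translation":[-30,3,0],"twist":[0,0,0.02],"grip":-1}]' 40
python3 d.py 507.3 -308 200 -0.052
```

```text
t: 13.45
tool_pos: [0.476, 0.0552, 0.1957]
orientation: [-2.263, -2.18, -0.008]
force: [0.5, -0.8, -1.5]
opening: 0.0135
t 13.45 pos [0.476  0.0552 0.1957] rv [-2.263 -2.18  -0.008] F [ 0.5 -0.8 -1.5] op 0.0135
tool shift [-361.7   44.9   -5.5] twist [ 0.004 -0.004  0.015] q [ 0.01 -0.21  1.81  0.    1.54  0.04]
```

```bash
python3 -m pendant '[{"translation":[-35,4,-1],"twist":[0,0,0.005],"grip":-1},{"translation":[-40,5,-1],"twist":[0,0,0.005],"grip":-1},{"translation":[-45,6,-1],"twist":[0,0,0.005],"grip":-1},{"translation":[-45,6,-1],"twist":[0,0,0],"grip":-1},{"translation":[-45,6,0],"twist":[0,0,0],"grip":-1},{"translation":[-45,6,0],"twist":[0,0,0],"grip":-1},{"translation":[-40,5,0],"twist":[0,0,0],"grip":-1},{"translation":[-30,3,0],"twist":[0,0,0],"grip":-1},{"translation":[-15,2,0],"twist":[0,0,0],"grip":-1},{"translation":[0,0,0],"twist":[0,0,0],"grip":-1}]' 40
python3 d.py 507.3 -308 200 -0.052
python3 - <<'E'
from h import *
snap('wrist','w7'); P,p=cloud('w7'); z=np.nan_to_num(P[...,2])
for m in big((z>.06)&(z<.08),(0,640,0,480),2):
  if m.sum()>50: r,c=np.nonzero(m); print(c.mean().round(),r.mean().round()); rect(P,m,'rail')
E
```

```text
t: 14.45
tool_pos: [0.4954, -0.3082, 0.1954]
orientation: [-2.282, -2.155, -0.003]
force: [0.2, 0.6, -1.1]
opening: 0.0132
t 14.45 pos [ 0.4954 -0.3082  0.1954] rv [-2.282 -2.155 -0.003] F [ 0.2  0.6 -1.1] op 0.0132
tool shift [ 0.9 11.9 -4.6] twist [-0.001 -0.003 -0.005] q [-0.65  0.09  1.52  0.    1.54 -0.59]
343.0 108.0
rail n 8233 c [ 510.4 -231.8] size [ 28. 163.] yaw(long axis from +y) -0.0526 z [69.6 70.8 72. ]
600.0 453.0
rail n 1444 c [ 749.4 -564.7] size [37.9 81.5] yaw(long axis from +y) -0.9221 z [60.9 69.5 78.8]
```

View pics/w7.png

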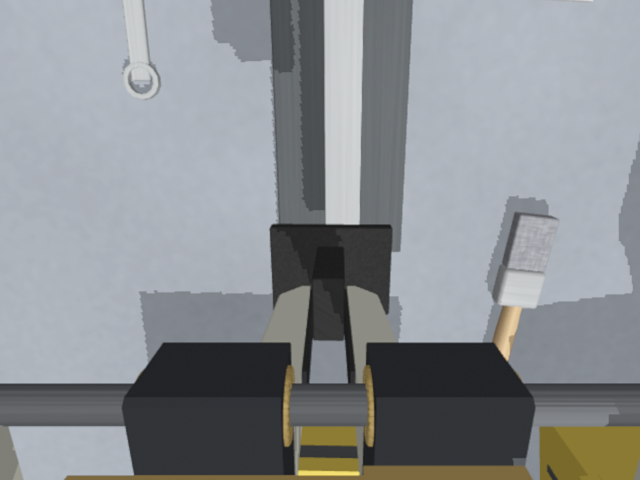

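The held plug is upright in the fingers with the rail behind it (its centre line at pixel column 343, to the right of the plug). I'll measure the flange level so I know how far to lower.

```bash
cat >> h.py <<'E'
def flange(f):
    P,p=cloud(f); s=robot.read_state()['tool_pos'][2]*1000
    A=np.array([P[r,c]*1000 for r in range(234,265,3) for c in list(range(280,300,3))+list(range(362,386,3)) ])
    A=A[~np.isnan(A[:,0])]; A=A[abs(A[:,2]-np.median(A[:,2]))<8]
    q,_,_,_=np.linalg.lstsq(np.c_[A-[*A[:,:2].mean(0),0]][:,[0,1]].__class__(np.c_[A[:,:2]-A[:,:2].mean(0),np.ones(len(A))]) if False else np.c_[A[:,:2]-A[:,:2].mean(0),np.ones(len(A))],A[:,2],rcond=None)
    print('flange z',q[2].round(1),'slopes x,y',q[:2].round(3),'centre x',A[:,0].mean().round(1),'=> TCP z when foot at 70:',(s-q[2]+102).round(1))
E
python3 -c "
from h import *
flange('w7')"
python3 d.py 506.5 -308 200 -0.052
```

```text
flange z 190.8 slopes x,y [ 0.025 -0.012] centre x 498.6 => TCP z when foot at 70: 106.5
t 14.5 pos [ 0.4954 -0.3071  0.1953] rv [-2.281 -2.155 -0.003] F [-0.1  0.4 -1.4] op 0.0132
tool shift [-0.3 11.1 -4.7] twist [-0.001 -0.004 -0.005] q [-0.64  0.08  1.52  0.    1.54 -0.59]
```

```bash
python3 - <<'E'
s=open('h.py').read()
a=s.index("    q,_,_,_=np.linalg"); b=s.index("    print('flange z'")
open('h.py','w').write(s[:a]+"    q=np.linalg.lstsq(np.c_[A[:,:2]-A[:,:2].mean(0),np.ones(len(A))],A[:,2],rcond=None)[0]\n"+s[b:])
E
python3 -m pendant '[{"translation":[0,4,4],"twist":[0,0,0],"grip":-1},{"translation":[0,4,8],"twist":[0,0,0],"grip":-1},{"translation":[0,2,12],"twist":[0,0,0],"grip":-1},{"translation":[0,0,14],"twist":[0,0,0],"grip":-1},{"translation":[0,0,14],"twist":[0,0,0],"grip":-1},{"translation":[0,0,10],"twist":[0,0,0],"grip":-1},{"translation":[0,0,5],"twist":[0,0,0],"grip":-1},{"translation":[0,0,1],"twist":[0,0,0],"grip":-1},{"translation":[0,0,0],"twist":[0,0,0],"grip":-1},{"translation":[0,0,0],"twist":[0,0,0],"grip":-1}]'
python3 d.py 506.5 -308 107 -0.052
```

```text
t: 15.5
tool_pos: [0.5061, -0.3003, 0.1194]
orientation: [-2.271, -2.16, -0.004]
force: [0.5, -0.5, -1.7]
opening: 0.0135
t 15.5 pos [ 0.5061 -0.3003  0.1194] rv [-2.271 -2.16  -0.004] F [ 0.5 -0.5 -1.7] op 0.0135
tool shift [-7.7  0.8 12.4] twist [-0.004 -0.007  0.002] q [-0.63  0.15  1.59  0.    1.41 -0.58]
```

```bash
python3 -m pendant '[{"translation":[-3,0,1],"twist":[0,0,0],"grip":-1},{"translation":[-3,0.5,2],"twist":[0,-0.005,0],"grip":-1},{"translation":[-1,0,2],"twist":[0,0,0],"grip":-1},{"translation":[0,0,2],"twist":[0,0,0],"grip":-1},{"translation":[0,0,1.5],"twist":[0,0,0],"grip":-1},{"translation":[0,0,1],"twist":[0,0,0],"grip":-1},{"translation":[0,0,0.5],"twist":[0,0,0],"grip":-1},{"translation":[0,0,0],"twist":[0,0,0],"grip":-1},{"translation":[0,0,0],"twist":[0,0,0],"grip":-1},{"translation":[0,0,0],"twist":[0,0,0],"grip":-1}]'
python3 d.py 506.5 -308 107 -0.052
```

```text
t: 16.5
tool_pos: [0.5073, -0.3091, 0.1106]
orientation: [-2.277, -2.164, 0.001]
force: [0.2, 0.4, -1.3]
opening: 0.0134
t 16.5 pos [ 0.5073 -0.3091  0.1106] rv [-2.277e+00 -2.164e+00  1.000e-03] F [ 0.2  0.4 -1.3] op 0.0134
tool shift [ 1.1 -0.8  3.6] twist [-0.001  0.     0.001] q [-0.63  0.16  1.59 -0.    1.38 -0.58]
```

```bash
python3 -m pendant '[{"translation":[0,-0.5,1],"twist":[0,0,0],"grip":-1},{"translation":[0,0,1],"twist":[0,0,0],"grip":-1},{"translation":[0,0,1],"twist":[0,0,0],"grip":-1},{"translation":[0,0,0.8],"twist":[0,0,0],"grip":-1},{"translation":[0,0,0.5],"twist":[0,0,0],"grip":-1},{"translation":[0,0,0.5],"twist":[0,0,0],"grip":-1},{"translation":[0,0,0.3],"twist":[0,0,0],"grip":-1},{"translation":[0,0,0],"twist":[0,0,0],"grip":-1},{"translation":[0,0,0],"twist":[0,0,0],"grip":-1},{"translation":[0,0,0],"twist":[0,0,0],"grip":-1}]'
python3 d.py 506.5 -308 107 -0.052
```

```text
t: 17.5
tool_pos: [0.5076, -0.3095, 0.1076]
orientation: [2.275, 2.163, -0.001]
force: [-1.8, 0.3, 2.8]
opening: 0.0136
t 17.5 pos [ 0.5076 -0.3095  0.1076] rv [ 2.275e+00  2.163e+00 -1.000e-03] F [-1.8  0.3  2.8] op 0.0136
tool shift [ 1.5 -1.1  0.6] twist [0.001 0.002 0.002] q [-0.63  0.16  1.6  -0.    1.38 -0.58]
```

Contact: the force changed from −1.3 to +2.8 N. I'll open to a moderate width and retreat upward.

```bash
python3 -m pendant '[{"translation":[0,0,0],"twist":[0,0,0],"grip":-0.5},{"translation":[0,0,0],"twist":[0,0,0],"grip":-0.3},{"translation":[0,0,0],"twist":[0,0,0],"grip":-0.1},{"translation":[0,0,0],"twist":[0,0,0],"grip":0.2},{"translation":[0,0,-3],"twist":[0,0,0],"grip":0.2},{"translation":[0,0,-10],"twist":[0,0,0],"grip":0.2},{"translation":[0,0,-18],"twist":[0,0,0],"grip":0.2},{"translation":[0,0,-18],"twist":[0,0,0],"grip":0.2},{"translation":[0,0,-14],"twist":[0,0,0],"grip":0.2},{"translation":[0,0,-8],"twist":[0,0,0],"grip":0.2}]'
python3 - <<'E'
from h import *
snap('wrist','w8'); P,p=cloud('w8'); z=np.nan_to_num(P[...,2])
for m in big((z>.135)&(z<.16),(0,640,0,480),2):
  if m.sum()>50: r,c=np.nonzero(m); print(c.mean().round(),r.mean().round()); rect(P,m,'tab')
E
python3 d.py 475.2 188.4 196 -0.008
```

```text
t: 18.5
tool_pos: [0.5066, -0.3088, 0.1808]
orientation: [-2.276, -2.164, 0.002]
force: [-0.9, 0.8, -0.7]
opening: 0.0557
333.0 250.0
tab n 1190 c [ 509.5 -309.5] size [14.  30.3] yaw(long axis from +y) -0.0481 z [141.1 148.  149.2]
t 18.55 pos [ 0.5072 -0.3093  0.1822] rv [ 2.276e+00  2.164e+00 -1.000e-03] F [ 0.5 -0.4  1.5] op 0.056
tool shift [495.4 -57.  -14.3] twist [ 0.     0.001 -0.043] q [-0.63  0.12  1.51 -0.    1.51 -0.58]
```

View pics/w8.png

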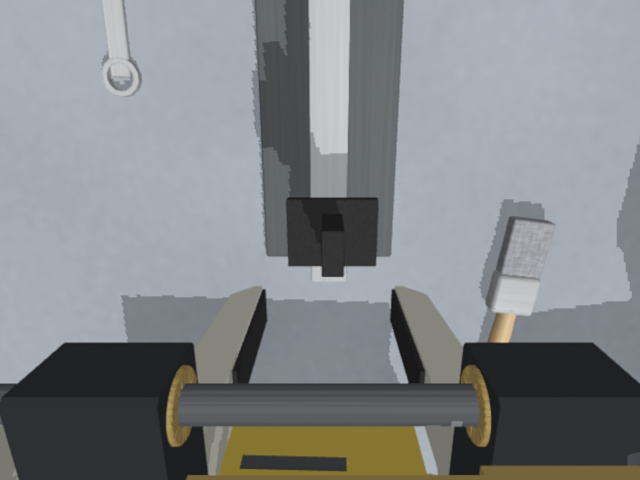

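The plug stands upright on the rail, with its tab at pixel (333,232), about 3 mm off the centre line. Next is the plug at y≈188.

```bash
python3 -m pendant '[{"translation":[5,0,-6],"twist":[0,0,0],"grip":0.2},{"translation":[20,-2,-5],"twist":[0,0,0],"grip":0.2},{"translation":[40,-5,-2],"twist":[0,0,-0.01],"grip":0.2},{"translation":[47,-6,0],"twist":[0,0,-0.01],"grip":0.2},{"translation":[48,-6,0],"twist":[0,0,-0.01],"grip":0.2},{"translation":[48,-6,0],"twist":[0,0,-0.01],"grip":0.2},{"translation":[48,-6,0],"twist":[0,0,0],"grip":0.2},{"translation":[48,-6,0],"twist":[0,0,0],"grip":0.2},{"translation":[48,-6,0],"twist":[0,0,0],"grip":0.2},{"translation":[45,-5,0],"twist":[0,0,0],"grip":0.2}]'
python3 d.py 475.2 188.4 196 -0.008
```

```text
t: 19.55
tool_pos: [0.4647, 0.0984, 0.1926]
orientation: [-2.24, -2.199, 0.004]
force: [1.1, -0.5, -0.0]
opening: 0.0552
t 19.55 pos [0.4647 0.0984 0.1926] rv [-2.24  -2.199  0.004] F [ 1.1 -0.5 -0. ] op 0.0552
tool shift [90.1  8.8 -3.4] twist [-0.004 -0.    -0.011] q [ 0.1  -0.21  1.81  0.    1.55  0.12]
```

```bash
python3 -m pendant '[{"translation":[25,2,0],"twist":[0,0,-0.01],"grip":0.2},{"translation":[25,2,0],"twist":[0,0,0],"grip":0.2},{"translation":[18,2,0],"twist":[0,0,0],"grip":0.2},{"translation":[10,1,4],"twist":[0,0,0],"grip":0.2},{"translation":[4,0,10],"twist":[0,0,0],"grip":0.2},{"translation":[0,0,14],"twist":[0,0,0],"grip":0.2},{"translation":[0,0,12],"twist":[0,0,0],"grip":0.2},{"translation":[0,0,6],"twist":[0,0,0],"grip":0.2},{"translation":[0,0,1],"twist":[0,0,0],"grip":0.2},{"translation":[0,0,0],"twist":[0,0,0],"grip":0.2}]'
python3 d.py 475.2 188.4 84.5 -0.008
```

```text
t: 20.55
tool_pos: [0.466, 0.1873, 0.1373]
orientation: [-2.219, -2.214, 0.014]
force: [0.0, 0.5, 0.7]
opening: 0.0558
t 20.55 pos [0.466  0.1873 0.1373] rv [-2.219 -2.214  0.014] F [0.  0.5 0.7] op 0.0558
tool shift [ 1.2  9.8 52.7] twist [-0.012  0.001  0.006] q [ 0.28 -0.09  1.81  0.    1.44  0.28]
```

```bash
python3 -m pendant '[{"translation":[0,4,0],"twist":[-0.01,0,0],"grip":0.2},{"translation":[0.5,4,4],"twist":[0,0,0.005],"grip":0.2},{"translation":[0,2,8],"twist":[0,0,0],"grip":0.2},{"translation":[0,0,10],"twist":[0,0,0],"grip":0.2},{"translation":[0,0,10],"twist":[0,0,0],"grip":0.2},{"translation":[0,0,7],"twist":[0,0,0],"grip":0.2},{"translation":[0,0,4],"twist":[0,0,0],"grip":0.2},{"translation":[0,0,1],"twist":[0,0,0],"grip":0.2},{"translation":[0,0,0],"twist":[0,0,0],"grip":0.2},{"translation":[0,0,0],"twist":[0,0,0],"grip":0.2}]'
python3 d.py 475.2 188.4 84.5 -0.008
```

```text
t: 21.55
tool_pos: [0.4777, 0.1873, 0.09]
orientation: [2.23, 2.211, -0.001]
force: [-1.0, 0.6, 0.3]
opening: 0.0558
t 21.55 pos [0.4777 0.1873 0.09  ] rv [ 2.230e+00  2.211e+00 -1.000e-03] F [-1.   0.6  0.3] op 0.0558
tool shift [ 1.  -2.5  5.5] twist [ 0.     0.001 -0.001] q [ 0.27 -0.04  1.84 -0.    1.34  0.28]
```

```bash
python3 -m pendant '[{"translation":[0.5,-1,2],"twist":[0,0,0],"grip":0},{"translation":[0,-1,2],"twist":[0,0,0],"grip":-0.2},{"translation":[0,0,0.5],"twist":[0,0,0],"grip":-0.4},{"translation":[0,0,0],"twist":[0,0,0],"grip":-0.6},{"translation":[0,0,0],"twist":[0,0,0],"grip":-1},{"translation":[0,0,0],"twist":[0,0,0],"grip":-1},{"translation":[0,0,0],"twist":[0,0,0],"grip":-1},{"translation":[0,0,0],"twist":[0,0,0],"grip":-1},{"translation":[0,0,0],"twist":[0,0,0],"grip":-1},{"translation":[0,0,0],"twist":[0,0,0],"grip":-1}]' 40
python3 d.py 475.2 188.4 84.5 -0.008
```

```text
t: 22.55
tool_pos: [0.4755, 0.1883, 0.0865]
orientation: [2.23, 2.211, 0.001]
force: [-0.2, -0.6, -0.1]
opening: 0.0133
t 22.55 pos [0.4755 0.1883 0.0865] rv [2.230e+00 2.211e+00 1.000e-03] F [-0.2 -0.6 -0.1] op 0.0133
tool shift [ 0.1 -0.3  2. ] twist [ 0.001  0.    -0.001] q [ 0.28 -0.04  1.85 -0.    1.33  0.29]
```

```bash
python3 -m pendant '[{"translation":[0,0.8,-1],"twist":[0.06,0,0],"grip":-1},{"translation":[0,0.8,-1.5],"twist":[0.06,0,0],"grip":-1},{"translation":[0,0,-1],"twist":[0,0,0],"grip":-1},{"translation":[0,-0.8,-1.5],"twist":[-0.065,0,0],"grip":-1},{"translation":[0,-0.8,-1.5],"twist":[-0.065,0,0],"grip":-1},{"translation":[0,-0.8,-1.5],"twist":[-0.065,0,0],"grip":-1},{"translation":[0,-0.8,-1.5],"twist":[-0.055,0,0],"grip":-1},{"translation":[0,0,-1],"twist":[0,0,0],"grip":-1},{"translation":[0,0,0],"twist":[0,0,0],"grip":-1},{"translation":[0,0,0],"twist":[0,0,0],"grip":-1}]' 40
python3 d.py 475.2 188.4 84.5 -0.008
python3 -c "
from h import *
boxz('x1')"
```

```text
t: 23.55
tool_pos: [0.471, 0.1881, 0.091]
orientation: [2.158, 2.141, 0.148]
force: [1.8, 0.6, -2.4]
opening: 0.0133
t 23.55 pos [0.471  0.1881 0.091 ] rv [2.158 2.141 0.148] F [ 1.8  0.6 -2.4] op 0.0133
tool shift [0.4 3.2 7. ] twist [0.138 0.    0.   ] q [ 0.31 -0.2   2.   -0.05  1.21  0.34]
x1 28393 boxtop z [72.3 72.8 73.3]
```

```bash
python3 -m pendant '[{"translation":[0,1,-1.5],"twist":[0.065,0,0],"grip":-1},{"translation":[0,1,-1.5],"twist":[0.065,0,0],"grip":-1},{"translation":[0,1,-1.5],"twist":[0.065,0,0],"grip":-1},{"translation":[0,1,-1.5],"twist":[0.05,0,0],"grip":-1},{"translation":[0,0,-1],"twist":[0,0,0],"grip":-1},{"translation":[0,-1,-1.5],"twist":[-0.065,0,0],"grip":-1},{"translation":[0,-1,-1.5],"twist":[-0.065,0,0],"grip":-1},{"translation":[0,-1,-1.5],"twist":[-0.065,0,0],"grip":-1},{"translation":[0,-1,-1.5],"twist":[-0.055,0,0],"grip":-1},{"translation":[0,0,-1],"twist":[0,0,0],"grip":-1}]' 40
python3 d.py 475.2 188.4 84.5 -0.008
python3 -c "
from h import *
boxz('x2')"
```

```text
t: 24.6
tool_pos: [0.4702, 0.1874, 0.0995]
orientation: [2.161, 2.138, 0.147]
force: [-2.4, 0.2, -5.4]
opening: 0.0129
t 24.6 pos [0.4702 0.1874 0.0995] rv [2.161 2.138 0.147] F [-2.4  0.2 -5.4] op 0.0129
tool shift [ 1.1  2.9 15.6] twist [ 0.137  0.    -0.003] q [ 0.31 -0.21  1.99 -0.05  1.23  0.34]
x2 27396 boxtop z [72.4 72.9 73.4]
```

```bash
python3 -m pendant '[{"translation":[0,1.5,-2],"twist":[0.065,0,0],"grip":-1},{"translation":[0,1.5,-2],"twist":[0.065,0,0],"grip":-1},{"translation":[0,1.5,-2],"twist":[0.065,0,0],"grip":-1},{"translation":[0,1.5,-1.5],"twist":[0.05,0,0],"grip":-1},{"translation":[0,0,-1],"twist":[0,0,0],"grip":-1},{"translation":[0,-1.5,-2],"twist":[-0.065,0,0],"grip":-1},{"translation":[0,-1.5,-2],"twist":[-0.065,0,0],"grip":-1},{"translation":[0,-1.5,-2],"twist":[-0.065,0,0],"grip":-1},{"translation":[0,-1,-1],"twist":[-0.03,0,0],"grip":-1},{"translation":[0,0,0],"twist":[0,0,0],"grip":-1}]' 40
python3 d.py 475.2 188.4 84.5 -0.008
python3 -c "
from h import *
boxz('x3')"
```

```text
t: 25.65
tool_pos: [0.4774, 0.1874, 0.117]
orientation: [2.17, 2.144, 0.138]
force: [-0.1, 0.1, -1.2]
opening: 0.0132
t 25.65 pos [0.4774 0.1874 0.117 ] rv [2.17  2.144 0.138] F [-0.1  0.1 -1.2] op 0.0132
tool shift [ 0.9 -6.3 32. ] twist [ 0.126 -0.002 -0.004] q [ 0.3  -0.2   1.94 -0.04  1.27  0.32]
x3 24392 boxtop z [72.3 72.9 73.4]
```

Free. Lift, level and carry it to slot 2 at (510.2, −236).

```bash
python3 -m pendant '[{"translation":[0,0,-8],"twist":[0.04,0,0],"grip":-1},{"translation":[0,0,-10],"twist":[0.04,0,0],"grip":-1},{"translation":[0,0,-14],"twist":[0.03,0,0],"grip":-1},{"translation":[0,0,-14],"twist":[0,0,0],"grip":-1},{"translation":[0,0,-12],"twist":[0,0,0],"grip":-1},{"translation":[0,0,-8],"twist":[0,0,0],"grip":-1},{"translation":[-10,1,-4],"twist":[0,0,0],"grip":-1},{"translation":[-25,2,-1],"twist":[0,0,0.01],"grip":-1},{"translation":[-35,3,0],"twist":[0,0,0.015],"grip":-1},{"translation":[-40,4,0],"twist":[0,0,0.015],"grip":-1}]' 40
python3 d.py 510.2 -236 198 -0.052
```

```text
t: 26.7
tool_pos: [0.4824, 0.0764, 0.191]
orientation: [2.267, 2.167, 0.017]
force: [0.2, -0.9, -2.2]
opening: 0.0128
t 26.7 pos [0.4824 0.0764 0.191 ] rv [2.267 2.167 0.017] F [ 0.2 -0.9 -2.2] op 0.0128
tool shift [-310.8   42.    -7.8] twist [ 0.011 -0.004  0.007] q [ 0.05 -0.19  1.8   0.    1.52  0.09]
```

```bash
python3 -m pendant '[{"translation":[-40,6,-2],"twist":[0.01,0,0.005],"grip":-1},{"translation":[-42,7,-2],"twist":[0,0,0],"grip":-1},{"translation":[-45,7,-2],"twist":[0,0,0],"grip":-1},{"translation":[-45,7,-1],"twist":[0,0,0],"grip":-1},{"translation":[-43,7,0],"twist":[0,0,0],"grip":-1},{"translation":[-38,6,0],"twist":[0,0,0],"grip":-1},{"translation":[-25,6,0],"twist":[0,0,0],"grip":-1},{"translation":[-12,4,0],"twist":[0,0,0],"grip":-1},{"translation":[-4,2,0],"twist":[0,0,0],"grip":-1},{"translation":[0,0,0],"twist":[0,0,0],"grip":-1}]' 40
python3 -c "
from h import *
snap('wrist','x4'); flange('x4')"
python3 d.py 510.2 -236 198 -0.052
```

```text
t: 27.7
tool_pos: [0.5138, -0.2398, 0.1963]
orientation: [2.281, 2.159, 0.003]
force: [-0.1, 0.3, -1.4]
opening: 0.0134
flange z 190.7 slopes x,y [0.028 0.003] centre x 516.6 => TCP z when foot at 70: 107.6
t 27.75 pos [ 0.5138 -0.2393  0.1963] rv [2.281 2.16  0.003] F [-0.5  0.1 -0.7] op 0.0132
tool shift [ 3.1 -3.7 -1.7] twist [ 0.002 -0.001 -0.002] q [-0.53  0.04  1.57  0.    1.53 -0.47]
```

```bash
python3 -m pendant '[{"translation":[0,-1.5,5],"twist":[0,0,0],"grip":-1},{"translation":[0,-1,10],"twist":[0,0,0],"grip":-1},{"translation":[0,0,14],"twist":[0,0,0],"grip":-1},{"translation":[-1,0,15],"twist":[0,0,0],"grip":-1},{"translation":[-1,0,14],"twist":[0,0,0],"grip":-1},{"translation":[0,0,10],"twist":[0,0,0],"grip":-1},{"translation":[0,0,5],"twist":[0,0,0],"grip":-1},{"translation":[0,0,1],"twist":[0,0,0],"grip":-1},{"translation":[0,0,0],"twist":[0,0,0],"grip":-1},{"translation":[0,0,0],"twist":[0,0,0],"grip":-1}]'
python3 d.py 510.2 -236 108 -0.052
```

```text
t: 28.75
tool_pos: [0.5102, -0.2358, 0.1138]
orientation: [-2.272, -2.164, -0.003]
force: [1.1, -0.1, -0.8]
opening: 0.0133
t 28.75 pos [ 0.5102 -0.2358  0.1138] rv [-2.272 -2.164 -0.003] F [ 1.1 -0.1 -0.8] op 0.0133
tool shift [-0.3 -0.   5.8] twist [-0.001 -0.004  0.003] q [-0.53  0.08  1.68  0.    1.39 -0.48]
```

Well placed. I'll lower the last 6 mm gently until contact.

```bash
python3 -m pendant '[{"translation":[0,0,1],"twist":[0,0,0],"grip":-1},{"translation":[0,0,1.5],"twist":[0,0,0],"grip":-1},{"translation":[0,0,1.5],"twist":[0,0,0],"grip":-1},{"translation":[0,0,1],"twist":[0,0,0],"grip":-1},{"translation":[0,0,1],"twist":[0,0,0],"grip":-1},{"translation":[0,0,0.7],"twist":[0,0,0],"grip":-1},{"translation":[0,0,0.5],"twist":[0,0,0],"grip":-1},{"translation":[0,0,0.5],"twist":[0,0,0],"grip":-1},{"translation":[0,0,0],"twist":[0,0,0],"grip":-1},{"translation":[0,0,0],"twist":[0,0,0],"grip":-1}]'
```

```text
t: 29.75
tool_pos: [0.5122, -0.2369, 0.1089]
orientation: [2.274, 2.166, 0.005]
force: [-0.8, 0.9, 0.5]
opening: 0.0134
```

```bash
python3 -m pendant '[{"translation":[0,0,0.8],"twist":[0,0,0],"grip":-1},{"translation":[0,0,0.8],"twist":[0,0,0],"grip":-1},{"translation":[0,0,0.5],"twist":[0,0,0],"grip":-1},{"translation":[0,0,0.5],"twist":[0,0,0],"grip":-1},{"translation":[0,0,0],"twist":[0,0,0],"grip":-1},{"translation":[0,0,0],"twist":[0,0,0],"grip":-1},{"translation":[0,0,0],"twist":[0,0,0],"grip":-1},{"translation":[0,0,0],"twist":[0,0,0],"grip":-1},{"translation":[0,0,0],"twist":[0,0,0],"grip":-1},{"translation":[0,0,0],"twist":[0,0,0],"grip":-1}]'
```

```text
t: 30.75
tool_pos: [0.5129, -0.2371, 0.1087]
orientation: [2.272, 2.164, 0.006]
force: [-2.0, 0.0, 2.4]
opening: 0.0131
```

Contact. Release, retreat, check with the wrist camera and go for plug 3 (y≈258).

```bash
python3 -m pendant '[{"translation":[0,0,0],"twist":[0,0,0],"grip":-0.5},{"translation":[0,0,0],"twist":[0,0,0],"grip":-0.3},{"translation":[0,0,0],"twist":[0,0,0],"grip":-0.1},{"translation":[0,0,0],"twist":[0,0,0],"grip":0.2},{"translation":[0,0,-3],"twist":[0,0,0],"grip":0.2},{"translation":[0,0,-10],"twist":[0,0,0],"grip":0.2},{"translation":[0,0,-18],"twist":[0,0,0],"grip":0.2},{"translation":[0,0,-20],"twist":[0,0,0],"grip":0.2},{"translation":[0,0,-18],"twist":[0,0,0],"grip":0.2},{"translation":[0,0,-8],"twist":[0,0,0],"grip":0.2}]'
python3 - <<'E'
from h import *
snap('wrist','x5'); P,p=cloud('x5'); z=np.nan_to_num(P[...,2])
for m in big((z>.135)&(z<.16),(0,640,0,480),2):
  if m.sum()>50: r,c=np.nonzero(m); print(c.mean().round(),r.mean().round()); rect(P,m,'tab')
E
python3 d.py 475.5 258 198 -0.008
```

```text
t: 31.75
tool_pos: [0.5117, -0.2367, 0.1883]
orientation: [2.274, 2.166, 0.005]
force: [0.4, 0.2, 0.6]
opening: 0.0559
332.0 246.0
tab n 1132 c [ 514.3 -237.1] size [13.8 30.6] yaw(long axis from +y) -0.0497 z [141.3 147.6 148.7]
330.0 346.0
tab n 973 c [ 509.6 -309.7] size [13.6 31.5] yaw(long axis from +y) -0.0484 z [138.4 147.5 148.6]
t 31.8 pos [ 0.5122 -0.237   0.1894] rv [2.273 2.165 0.006] F [ 0.7 -0.3  0.5] op 0.0559
tool shift [492.6 -60.7  -8.5] twist [ 0.005 -0.001 -0.041] q [-0.53  0.03  1.59  0.    1.52 -0.48]
```

```bash
python3 -m pendant '[{"translation":[10,0,-5],"twist":[0,0,0],"grip":0.2},{"translation":[25,-2,-4],"twist":[0,0,-0.005],"grip":0.2},{"translation":[40,-4,-2],"twist":[0,0,-0.01],"grip":0.2},{"translation":[47,-5,0],"twist":[0,0,-0.01],"grip":0.2},{"translation":[48,-5,0],"twist":[0,0,-0.01],"grip":0.2},{"translation":[48,-5,0],"twist":[0,0,-0.01],"grip":0.2},{"translation":[48,-5,0],"twist":[0,0,0],"grip":0.2},{"translation":[48,-5,0],"twist":[0,0,0],"grip":0.2},{"translation":[48,-5,0],"twist":[0,0,0],"grip":0.2},{"translation":[45,-5,0],"twist":[0,0,0],"grip":0.2}]'
python3 d.py 475.5 258.4 198 -0.008
```

```text
t: 32.8
tool_pos: [0.4732, 0.1826, 0.1964]
orientation: [-2.232, -2.207, -0.0]
force: [0.7, -0.1, -0.2]
opening: 0.0557
t 32.8 pos [0.4732 0.1826 0.1964] rv [-2.232 -2.207 -0.   ] F [ 0.7 -0.1 -0.2] op 0.0557
tool shift [75.8  1.4 -1.5] twist [-0.002 -0.002 -0.003] q [ 0.27 -0.13  1.73  0.    1.54  0.28]
```

```bash
python3 -m pendant '[{"translation":[22,2,0],"twist":[0,0,0],"grip":0.2},{"translation":[20,2,0],"twist":[0,0,0],"grip":0.2},{"translation":[14,2,0],"twist":[0,0,0],"grip":0.2},{"translation":[8,2,4],"twist":[0,0,0],"grip":0.2},{"translation":[3,1,10],"twist":[0,0,0],"grip":0.2},{"translation":[0,1,14],"twist":[0,0,0],"grip":0.2},{"translation":[0,0,12],"twist":[0,0,0],"grip":0.2},{"translation":[0,0,6],"twist":[0,0,0],"grip":0.2},{"translation":[0,0,1],"twist":[0,0,0],"grip":0.2},{"translation":[0,0,0],"twist":[0,0,0],"grip":0.2}]'
python3 d.py 475.5 258.4 85 -0.008
python3 - <<'E'
from h import *
snap('wrist','y0'); P,p=cloud('y0'); z=np.nan_to_num(P[...,2])
for m in big((z>.115)&(z<.13)&(cv2.cvtColor(p,cv2.COLOR_RGB2HSV)[...,2]<60),(0,640,0,340),2):
  if m.sum()>50: r,c=np.nonzero(m); print(c.mean().round(),r.mean().round()); rect(P,m,'tab')
E
```

```text
t: 33.8
tool_pos: [0.4773, 0.256, 0.1399]
orientation: [-2.223, -2.21, 0.013]
force: [-0.2, 0.1, 0.3]
opening: 0.0559
t 33.8 pos [0.4773 0.256  0.1399] rv [-2.223 -2.21   0.013] F [-0.2  0.1  0.3] op 0.0559
tool shift [ 2.5 -1.2 54.9] twist [-0.011  0.001  0.002] q [0.39 0.01 1.7  0.   1.44 0.4 ]
327.0 130.0
tab n 1647 c [476.5 328.4] size [14.  29.5] yaw(long axis from +y) -0.0075 z [123.9 125.  126. ]
327.0 256.0
tab n 1301 c [476. 259.] size [13.6 29.3] yaw(long axis from +y) -0.0041 z [119.9 124.8 125.9]
```

```bash
python3 -m pendant '[{"translation":[1,0,3],"twist":[-0.01,0,0],"grip":0.2},{"translation":[1,0,8],"twist":[0,0,0],"grip":0.2},{"translation":[0.5,0,11],"twist":[0,0,0],"grip":0.2},{"translation":[0,0,11],"twist":[0,0,0],"grip":0.2},{"translation":[0,0,9],"twist":[0,0,0],"grip":0.2},{"translation":[0,0,5],"twist":[0,0,0],"grip":0.2},{"translation":[0,0,2],"twist":[0,0,0],"grip":0.2},{"translation":[0,0,0.5],"twist":[0,0,0],"grip":0.2},{"translation":[0,0,0],"twist":[0,0,0],"grip":0.2},{"translation":[0,0,0],"twist":[0,0,0],"grip":0.2}]'
python3 d.py 476 259 85 -0.008
```

```text
t: 34.85
tool_pos: [0.478, 0.2589, 0.0872]
orientation: [2.227, 2.214, 0.002]
force: [0.8, -0.3, 0.3]
opening: 0.056
t 34.85 pos [0.478  0.2589 0.0872] rv [2.227e+00 2.214e+00 2.000e-03] F [ 0.8 -0.3  0.3] op 0.056
tool shift [ 0.1 -2.   2.2] twist [0.002 0.    0.002] q [ 0.4   0.05  1.76 -0.    1.33  0.41]
```

```bash
python3 -m pendant '[{"translation":[0,-1,1],"twist":[0,0,0],"grip":0},{"translation":[0,-0.7,0.7],"twist":[0,0,0],"grip":-0.2},{"translation":[0,0,0],"twist":[0,0,0],"grip":-0.4},{"translation":[0,0,0],"twist":[0,0,0],"grip":-0.6},{"translation":[0,0,0],"twist":[0,0,0],"grip":-1},{"translation":[0,0,0],"twist":[0,0,0],"grip":-1},{"translation":[0,0,0],"twist":[0,0,0],"grip":-1},{"translation":[0,0,0],"twist":[0,0,0],"grip":-1},{"translation":[0,0,0],"twist":[0,0,0],"grip":-1},{"translation":[0,0,0],"twist":[0,0,0],"grip":-1}]' 40
python3 -m pendant '[{"translation":[0,0.8,-1],"twist":[0.06,0,0],"grip":-1},{"translation":[0,0.8,-1.5],"twist":[0.06,0,0],"grip":-1},{"translation":[0,0,-1],"twist":[0,0,0],"grip":-1},{"translation":[0,-0.8,-1.5],"twist":[-0.065,0,0],"grip":-1},{"translation":[0,-0.8,-1.5],"twist":[-0.065,0,0],"grip":-1},{"translation":[0,-0.8,-1.5],"twist":[-0.065,0,0],"grip":-1},{"translation":[0,-0.8,-1.5],"twist":[-0.055,0,0],"grip":-1},{"translation":[0,0,-1],"twist":[0,0,0],"grip":-1},{"translation":[0,0,0],"twist":[0,0,0],"grip":-1},{"translation":[0,0,0],"twist":[0,0,0],"grip":-1}]' 40
python3 d.py 476 259 85 -0.008
python3 -c "
from h import *
boxz('y1')"
```

```text
t: 35.85
tool_pos: [0.4762, 0.2593, 0.0868]
orientation: [2.227, 2.214, 0.003]
force: [-1.7, 0.1, 1.2]
opening: 0.0136
t: 36.85
tool_pos: [0.4716, 0.2592, 0.0913]
orientation: [2.155, 2.144, 0.15]
force: [1.1, 0.7, -3.9]
opening: 0.0133
t 36.85 pos [0.4716 0.2592 0.0913] rv [2.155 2.144 0.15 ] F [ 1.1  0.7 -3.9] op 0.0133
tool shift [-0.2  3.5  6.9] twist [ 0.139 -0.001  0.003] q [ 0.45 -0.1   1.91 -0.06  1.21  0.48]
y1 27290 boxtop z [72.2 72.8 73.3]
```

Same behaviour as before, and the box is down.

```bash
python3 -m pendant '[{"translation":[0,1,-1.5],"twist":[0.065,0,0],"grip":-1},{"translation":[0,1,-1.5],"twist":[0.065,0,0],"grip":-1},{"translation":[0,1,-1.5],"twist":[0.065,0,0],"grip":-1},{"translation":[0,1,-1.5],"twist":[0.05,0,0],"grip":-1},{"translation":[0,0,-1],"twist":[0,0,0],"grip":-1},{"translation":[0,-1,-1.5],"twist":[-0.065,0,0],"grip":-1},{"translation":[0,-1,-1.5],"twist":[-0.065,0,0],"grip":-1},{"translation":[0,-1,-1.5],"twist":[-0.065,0,0],"grip":-1},{"translation":[0,-1,-1.5],"twist":[-0.055,0,0],"grip":-1},{"translation":[0,0,-1],"twist":[0,0,0],"grip":-1}]' 40
python3 d.py 476 259 85 -0.008
python3 -c "
from h import *
boxz('y2')"
```

```text
t: 37.9
tool_pos: [0.4703, 0.2583, 0.1002]
orientation: [2.16, 2.141, 0.148]
force: [-5.5, 0.3, -1.2]
opening: 0.0132
t 37.9 pos [0.4703 0.2583 0.1002] rv [2.16  2.141 0.148] F [-5.5  0.3 -1.2] op 0.0132
tool shift [ 0.7  3.6 15.8] twist [ 0.137 -0.001 -0.001] q [ 0.45 -0.11  1.9  -0.06  1.23  0.48]
y2 26452 boxtop z [72.4 73.  73.5]
```

```bash
python3 -m pendant '[{"translation":[0,1.5,-2],"twist":[0.065,0,0],"grip":-1},{"translation":[0,1.5,-2],"twist":[0.065,0,0],"grip":-1},{"translation":[0,1.5,-2],"twist":[0.065,0,0],"grip":-1},{"translation":[0,1.5,-1.5],"twist":[0.05,0,0],"grip":-1},{"translation":[0,0,-1],"twist":[0,0,0],"grip":-1},{"translation":[0,-1.5,-2],"twist":[-0.065,0,0],"grip":-1},{"translation":[0,-1.5,-2],"twist":[-0.065,0,0],"grip":-1},{"translation":[0,-1.5,-2],"twist":[-0.065,0,0],"grip":-1},{"translation":[0,-1,-1],"twist":[-0.03,0,0],"grip":-1},{"translation":[0,0,0],"twist":[0,0,0],"grip":-1}]' 40
python3 d.py 476 259 85 -0.008
python3 -c "
from h import *
boxz('y3')"
```

```text
t: 38.95
tool_pos: [0.4721, 0.2594, 0.1185]
orientation: [2.16, 2.144, 0.152]
force: [1.1, -0.0, -1.1]
opening: 0.0132
t 38.95 pos [0.4721 0.2594 0.1185] rv [2.16  2.144 0.152] F [ 1.1 -0.  -1.1] op 0.0132
tool shift [-0.6 -0.7 33.7] twist [ 0.137 -0.004  0.001] q [ 0.45 -0.12  1.88 -0.06  1.26  0.47]
y3 23520 boxtop z [72.2 72.8 73.3]
```

Free. Carry it to slot 3 at (513, −163).

```bash
python3 -m pendant '[{"translation":[0,0,-8],"twist":[0.045,0,0],"grip":-1},{"translation":[0,0,-10],"twist":[0.045,0,0],"grip":-1},{"translation":[0,0,-14],"twist":[0.035,0,0],"grip":-1},{"translation":[0,0,-14],"twist":[0,0,0],"grip":-1},{"translation":[0,0,-12],"twist":[0,0,0],"grip":-1},{"translation":[0,0,-8],"twist":[0,0,0],"grip":-1},{"translation":[-10,1,-4],"twist":[0,0,0],"grip":-1},{"translation":[-25,2,-1],"twist":[0,0,0.01],"grip":-1},{"translation":[-35,3,0],"twist":[0,0,0.015],"grip":-1},{"translation":[-40,4,0],"twist":[0,0,0.015],"grip":-1}]' 40
python3 d.py 513 -163 198 -0.052
```

```text
t: 40.0
tool_pos: [0.4762, 0.1485, 0.1921]
orientation: [2.263, 2.175, 0.017]
force: [0.2, -1.2, -0.3]
opening: 0.0135
t 40.0 pos [0.4762 0.1485 0.1921] rv [2.263 2.175 0.017] F [ 0.2 -1.2 -0.3] op 0.0135
tool shift [-309.8   49.1   -7.2] twist [ 0.009 -0.006  0.013] q [ 0.2  -0.16  1.77  0.    1.52  0.24]
```

```bash
python3 -m pendant '[{"translation":[-40,6,-2],"twist":[0.008,0,0.01],"grip":-1},{"translation":[-42,7,-2],"twist":[0,0,0],"grip":-1},{"translation":[-45,7,-2],"twist":[0,0,0],"grip":-1},{"translation":[-45,7,-1],"twist":[0,0,0],"grip":-1},{"translation":[-43,7,0],"twist":[0,0,0],"grip":-1},{"translation":[-38,6,0],"twist":[0,0,0],"grip":-1},{"translation":[-25,6,0],"twist":[0,0,0],"grip":-1},{"translation":[-12,4,0],"twist":[0,0,0],"grip":-1},{"translation":[-4,2,0],"twist":[0,0,0],"grip":-1},{"translation":[0,0,0],"twist":[0,0,0],"grip":-1}]' 40
python3 -c "
from h import *
snap('wrist','y4'); flange('y4')"
python3 d.py 513 -163 198 -0.052
```

```text
t: 41.0
tool_pos: [0.5082, -0.1669, 0.197]
orientation: [2.28, 2.16, 0.005]
force: [-0.5, 1.5, -1.2]
opening: 0.0132
flange z 190.7 slopes x,y [ 0.07  -0.003] centre x 511.1 => TCP z when foot at 70: 108.3
t 41.05 pos [ 0.5082 -0.1664  0.1969] rv [2.279 2.161 0.005] F [ 0.3  0.  -1.6] op 0.0131
tool shift [ 3.7  4.6 -1. ] twist [ 0.003 -0.002 -0.001] q [-0.41 -0.05  1.66  0.    1.53 -0.36]
```

The plug sits tilted about 0.05–0.07 rad in the grip, so I'll counter-tilt by 0.045 while lowering.

```bash
python3 -m pendant '[{"translation":[0,1.5,5],"twist":[0.02,0,0],"grip":-1},{"translation":[0,1,10],"twist":[0.02,0,0],"grip":-1},{"translation":[0,0.5,14],"twist":[0,0,0],"grip":-1},{"translation":[-1,0,15],"twist":[0,0,0],"grip":-1},{"translation":[-1,0,14],"twist":[0,0,0],"grip":-1},{"translation":[0,0,10],"twist":[0,0,0],"grip":-1},{"translation":[0,0,5],"twist":[0,0,0],"grip":-1},{"translation":[0,0,1],"twist":[0,0,0],"grip":-1},{"translation":[0,0,0],"twist":[0,0,0],"grip":-1},{"translation":[0,0,0],"twist":[0,0,0],"grip":-1}]'
python3 d.py 513 -163 108.5 -0.052
python3 -c "
from h import *
snap('wrist','y5'); flange('y5')"
```

```text
t: 42.05
tool_pos: [0.5074, -0.1633, 0.1142]
orientation: [-2.248, -2.144, 0.043]
force: [0.2, -0.2, -1.6]
opening: 0.0135
t 42.05 pos [ 0.5074 -0.1633  0.1142] rv [-2.248 -2.144  0.043] F [ 0.2 -0.2 -1.6] op 0.0135
tool shift [0.5 5.9 5.5] twist [-0.044 -0.004  0.005] q [-0.4   0.04  1.72 -0.01  1.42 -0.35]
flange z 108.1 slopes x,y [ 0.018 -0.012] centre x 510.1 => TCP z when foot at 70: 108.3
```

```bash
python3 -m pendant '[{"translation":[0,2,0.5],"twist":[0,0,0],"grip":-1},{"translation":[0,2,1],"twist":[0,0,0],"grip":-1},{"translation":[0,0,1.5],"twist":[0,0,0],"grip":-1},{"translation":[0,0,1.5],"twist":[0,0,0],"grip":-1},{"translation":[0,0,1],"twist":[0,0,0],"grip":-1},{"translation":[0,0,1],"twist":[0,0,0],"grip":-1},{"translation":[0,0,0.7],"twist":[0,0,0],"grip":-1},{"translation":[0,0,0.7],"twist":[0,0,0],"grip":-1},{"translation":[0,0,0.5],"twist":[0,0,0],"grip":-1},{"translation":[0,0,0],"twist":[0,0,0],"grip":-1}]'
python3 -m pendant '[{"translation":[0,0,0.5],"twist":[0,0,0],"grip":-1},{"translation":[0,0,0.5],"twist":[0,0,0],"grip":-1},{"translation":[0,0,0],"twist":[0,0,0],"grip":-1},{"translation":[0,0,0],"twist":[0,0,0],"grip":-1},{"translation":[0,0,0],"twist":[0,0,0],"grip":-1},{"translation":[0,0,0],"twist":[0,0,0],"grip":-1},{"translation":[0,0,0],"twist":[0,0,0],"grip":-1},{"translation":[0,0,0],"twist":[0,0,0],"grip":-1},{"translation":[0,0,0],"twist":[0,0,0],"grip":-1},{"translation":[0,0,0],"twist":[0,0,0],"grip":-1}]'
python3 -c "
from h import *
snap('wrist','y6'); flange('y6')"
```

```text
t: 43.1
tool_pos: [0.514, -0.1643, 0.1092]
orientation: [-2.252, -2.148, 0.039]
force: [-1.2, -0.1, 1.7]
opening: 0.0134
t: 44.1
tool_pos: [0.5141, -0.1643, 0.1092]
orientation: [-2.253, -2.149, 0.038]
force: [-1.2, 0.1, 3.9]
opening: 0.0134
flange z 103.0 slopes x,y [0.014 0.006] centre x 516.7 => TCP z when foot at 70: 108.2
```

Contact at 3.9 N with the flange level. Release and retreat, then look from above.

```bash
python3 -m pendant '[{"translation":[0,0,0],"twist":[0,0,0],"grip":-0.5},{"translation":[0,0,0],"twist":[0,0,0],"grip":-0.3},{"translation":[0,0,0],"twist":[0,0,0],"grip":-0.1},{"translation":[0,0,0],"twist":[0,0,0],"grip":0.2},{"translation":[0,0,-3],"twist":[0,0,0],"grip":0.2},{"translation":[0,0,-10],"twist":[-0.02,0,0],"grip":0.2},{"translation":[0,0,-18],"twist":[-0.02,0,0],"grip":0.2},{"translation":[0,0,-20],"twist":[0,0,0],"grip":0.2},{"translation":[0,0,-18],"twist":[0,0,0],"grip":0.2},{"translation":[0,0,-8],"twist":[0,0,0],"grip":0.2}]'
python3 - <<'E'
from h import *
snap('wrist','y7'); P,p=cloud('y7'); z=np.nan_to_num(P[...,2])
for m in big((z>.135)&(z<.16),(0,640,0,480),3):
  if m.sum()>50: r,c=np.nonzero(m); print(c.mean().round(),r.mean().round()); rect(P,m,'tab')
E
python3 d.py 476.5 328.4 198 -0.008
```

```text
t: 45.15
tool_pos: [0.5135, -0.1641, 0.1884]
orientation: [2.272, 2.167, 0.008]
force: [0.7, -0.3, 0.1]
opening: 0.0559
333.0 247.0
tab n 1110 c [ 516.8 -165. ] size [13.7 29.9] yaw(long axis from +y) -0.0491 z [141.5 147.6 148.8]
334.0 346.0
tab n 987 c [ 514.4 -236.9] size [13.7 31.4] yaw(long axis from +y) -0.0488 z [138.8 147.4 148.6]
331.0 440.0
tab n 574 c [ 509.4 -311.2] size [14.  27.8] yaw(long axis from +y) -0.0499 z [146.5 147.6 148.5]
t 45.2 pos [ 0.514  -0.1643  0.1894] rv [2.271 2.166 0.009] F [-0.5  0.4  1.3] op 0.0557
tool shift [490.4 -60.5  -8. ] twist [ 0.006 -0.002 -0.039] q [-0.41 -0.04  1.66  0.    1.52 -0.36]
```

View pics/y7.png

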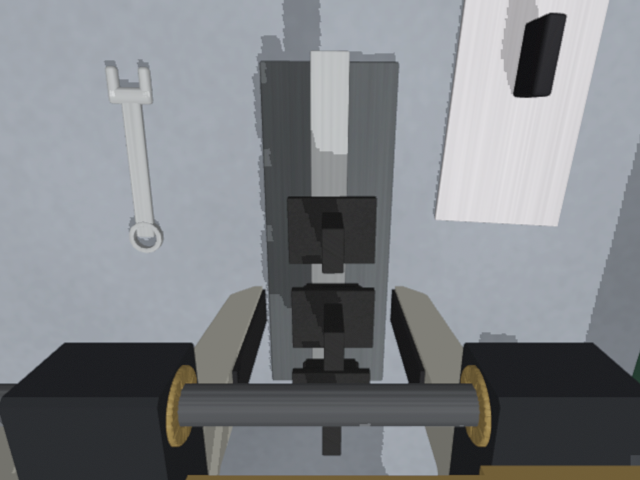

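Three plugs stand upright in line on the rail, with tabs at pixels (333,232), (333,325) and (331,440). Rail is free above row 195 for the last plug. Now the last plug, at (476.5, 328.4).

```bash
python3 -m pendant '[{"translation":[10,0,-5],"twist":[0,0,0],"grip":0.2},{"translation":[25,-2,-4],"twist":[0,0,-0.005],"grip":0.2},{"translation":[40,-4,-2],"twist":[0,0,-0.01],"grip":0.2},{"translation":[47,-5,0],"twist":[0,0,-0.01],"grip":0.2},{"translation":[48,-5,0],"twist":[0,0,-0.01],"grip":0.2},{"translation":[48,-5,0],"twist":[0,0,-0.01],"grip":0.2},{"translation":[48,-5,0],"twist":[0,0,0],"grip":0.2},{"translation":[48,-5,0],"twist":[0,0,0],"grip":0.2},{"translation":[48,-5,0],"twist":[0,0,0],"grip":0.2},{"translation":[45,-5,0],"twist":[0,0,0],"grip":0.2}]'
python3 d.py 476.5 328.4 198 -0.008
```

```text
t: 46.2
tool_pos: [0.4748, 0.2553, 0.1968]
orientation: [-2.232, -2.211, -0.005]
force: [1.7, -0.7, -0.2]
opening: 0.0555
t 46.2 pos [0.4748 0.2553 0.1968] rv [-2.232 -2.211 -0.005] F [ 1.7 -0.7 -0.2] op 0.0555
tool shift [73.2  1.  -1. ] twist [ 0.002 -0.002 -0.001] q [ 0.4  -0.04  1.65  0.    1.53  0.41]
```

```bash
python3 -m pendant '[{"translation":[22,1,0],"twist":[0,0,0],"grip":0.2},{"translation":[20,1,0],"twist":[0,0,0],"grip":0.2},{"translation":[14,1,0],"twist":[0,0,0],"grip":0.2},{"translation":[7,1,4],"twist":[0,0,0],"grip":0.2},{"translation":[3,1,10],"twist":[0,0,0],"grip":0.2},{"translation":[0,1,14],"twist":[0,0,0],"grip":0.2},{"translation":[0,0,12],"twist":[0,0,0],"grip":0.2},{"translation":[0,0,6],"twist":[0,0,0],"grip":0.2},{"translation":[0,0,1],"twist":[0,0,0],"grip":0.2},{"translation":[0,0,0],"twist":[0,0,0],"grip":0.2}]'
python3 d.py 476.5 328.4 86 -0.008
python3 - <<'E'
from h import *
snap('wrist','z0'); P,p=cloud('z0'); z=np.nan_to_num(P[...,2])
for m in big((z>.115)&(z<.13)&(cv2.cvtColor(p,cv2.COLOR_RGB2HSV)[...,2]<60),(0,640,0,340),1):
  if m.sum()>50: r,c=np.nonzero(m); print(c.mean().round(),r.mean().round()); rect(P,m,'tab')
E
```

```text
t: 47.2
tool_pos: [0.4747, 0.3276, 0.1398]
orientation: [-2.223, -2.214, 0.009]
force: [0.0, 0.3, 0.1]
opening: 0.0557
t 47.2 pos [0.4747 0.3276 0.1398] rv [-2.223 -2.214  0.009] F [0.  0.3 0.1] op 0.0557
tool shift [ 0.9  2.2 53.8] twist [-0.007  0.001  0.004] q [0.51 0.1  1.61 0.   1.44 0.52]
332.0 259.0
tab n 1312 c [476.5 328.9] size [14.  29.8] yaw(long axis from +y) -0.0034 z [120.3 124.8 125.9]
```

```bash
python3 -m pendant '[{"translation":[0.5,1,3],"twist":[-0.005,0,0],"grip":0.2},{"translation":[0,1,8],"twist":[0,0,0],"grip":0.2},{"translation":[0,0,11],"twist":[0,0,0],"grip":0.2},{"translation":[0,0,11],"twist":[0,0,0],"grip":0.2},{"translation":[0,0,9],"twist":[0,0,0],"grip":0.2},{"translation":[0,0,5],"twist":[0,0,0],"grip":0.2},{"translation":[0,0,2],"twist":[0,0,0],"grip":0.2},{"translation":[0,0,0.5],"twist":[0,0,0],"grip":0.2},{"translation":[0,0,0],"twist":[0,0,0],"grip":0.2},{"translation":[0,0,0],"twist":[0,0,0],"grip":0.2}]'
python3 d.py 476.5 328.9 86 -0.008
```

```text
t: 48.25
tool_pos: [0.4776, 0.3284, 0.0871]
orientation: [2.226, 2.217, 0.0]
force: [0.1, 0.3, -0.1]
opening: 0.0559
t 48.25 pos [0.4776 0.3284 0.0871] rv [2.226 2.217 0.   ] F [ 0.1  0.3 -0.1] op 0.0559
tool shift [ 0.5 -1.1  1.1] twist [0.    0.    0.004] q [ 0.51  0.14  1.66 -0.    1.34  0.52]
```

```bash
python3 -m pendant '[{"translation":[0,-0.8,1],"twist":[0,0,0],"grip":0},{"translation":[0,0,0.5],"twist":[0,0,0],"grip":-0.2},{"translation":[0,0,0],"twist":[0,0,0],"grip":-0.4},{"translation":[0,0,0],"twist":[0,0,0],"grip":-0.6},{"translation":[0,0,0],"twist":[0,0,0],"grip":-1},{"translation":[0,0,0],"twist":[0,0,0],"grip":-1},{"translation":[0,0,0],"twist":[0,0,0],"grip":-1},{"translation":[0,0,0],"twist":[0,0,0],"grip":-1},{"translation":[0,0,0],"twist":[0,0,0],"grip":-1},{"translation":[0,0,0],"twist":[0,0,0],"grip":-1}]' 48
python3 -m pendant '[{"translation":[0,0.8,-1],"twist":[0.06,0,0],"grip":-1},{"translation":[0,0.8,-1.5],"twist":[0.06,0,0],"grip":-1},{"translation":[0,0,-1],"twist":[0,0,0],"grip":-1},{"translation":[0,-0.8,-1.5],"twist":[-0.065,0,0],"grip":-1},{"translation":[0,-0.8,-1.5],"twist":[-0.065,0,0],"grip":-1},{"translation":[0,-0.8,-1.5],"twist":[-0.065,0,0],"grip":-1},{"translation":[0,-0.8,-1.5],"twist":[-0.055,0,0],"grip":-1},{"translation":[0,0,-1],"twist":[0,0,0],"grip":-1},{"translation":[0,0,0],"twist":[0,0,0],"grip":-1},{"translation":[0,0,0],"twist":[0,0,0],"grip":-1}]' 48
python3 d.py 476.5 328.9 86 -0.008
python3 -c "
from h import *
boxz('z1')"
```

```text
t: 49.25
tool_pos: [0.4768, 0.3289, 0.087]
orientation: [2.226, 2.217, 0.002]
force: [-1.4, -0.3, 0.3]
opening: 0.0128
t: 50.25
tool_pos: [0.4721, 0.3284, 0.0915]
orientation: [2.152, 2.147, 0.149]
force: [0.9, -0.7, -1.0]
opening: 0.0134
t 50.25 pos [0.4721 0.3284 0.0915] rv [2.152 2.147 0.149] F [ 0.9 -0.7 -1. ] op 0.0134
tool shift [0.5 3.6 6. ] twist [ 0.139 -0.001  0.005] q [ 0.57  0.01  1.8  -0.08  1.22  0.6 ]
z1 15268 boxtop z [71.9 72.6 73.1]
```

```bash
python3 -m pendant '[{"translation":[0,1,-1.5],"twist":[0.065,0,0],"grip":-1},{"translation":[0,1,-1.5],"twist":[0.065,0,0],"grip":-1},{"translation":[0,1,-1.5],"twist":[0.065,0,0],"grip":-1},{"translation":[0,1,-1.5],"twist":[0.05,0,0],"grip":-1},{"translation":[0,0,-1],"twist":[0,0,0],"grip":-1},{"translation":[0,-1,-1.5],"twist":[-0.065,0,0],"grip":-1},{"translation":[0,-1,-1.5],"twist":[-0.065,0,0],"grip":-1},{"translation":[0,-1,-1.5],"twist":[-0.065,0,0],"grip":-1},{"translation":[0,-1,-1.5],"twist":[-0.055,0,0],"grip":-1},{"translation":[0,0,-1],"twist":[0,0,0],"grip":-1}]' 48
python3 d.py 476.5 328.9 86 -0.008
python3 -c "
from h import *
boxz('z2')"
```

```text
t: 51.3
tool_pos: [0.4714, 0.3275, 0.1]
orientation: [2.156, 2.142, 0.151]
force: [-5.1, -0.5, -3.3]
opening: 0.0133
t 51.3 pos [0.4714 0.3275 0.1   ] rv [2.156 2.142 0.151] F [-5.1 -0.5 -3.3] op 0.0133
tool shift [ 1.4  3.1 14.5] twist [ 0.14  -0.001  0.001] q [ 0.57 -0.    1.79 -0.08  1.23  0.6 ]
z2 15280 boxtop z [71.8 72.6 73.1]
```

```bash
python3 -m pendant '[{"translation":[0,1.5,-2],"twist":[0.065,0,0],"grip":-1},{"translation":[0,1.5,-2],"twist":[0.065,0,0],"grip":-1},{"translation":[0,1.5,-2],"twist":[0.065,0,0],"grip":-1},{"translation":[0,1.5,-1.5],"twist":[0.05,0,0],"grip":-1},{"translation":[0,0,-1],"twist":[0,0,0],"grip":-1},{"translation":[0,-1.5,-2],"twist":[-0.065,0,0],"grip":-1},{"translation":[0,-1.5,-2],"twist":[-0.065,0,0],"grip":-1},{"translation":[0,-1.5,-2],"twist":[-0.065,0,0],"grip":-1},{"translation":[0,-1,-1],"twist":[-0.03,0,0],"grip":-1},{"translation":[0,0,0],"twist":[0,0,0],"grip":-1}]' 48
python3 d.py 476.5 328.9 86 -0.008
python3 -c "
from h import *
boxz('z3')"
```

```text
t: 52.35
tool_pos: [0.4715, 0.3287, 0.1165]
orientation: [2.157, 2.146, 0.153]
force: [-0.2, -0.7, -0.4]
opening: 0.0132
t 52.35 pos [0.4715 0.3287 0.1165] rv [2.157 2.146 0.153] F [-0.2 -0.7 -0.4] op 0.0132
tool shift [ 0.1  0.8 30.9] twist [ 0.138 -0.004  0.003] q [ 0.57 -0.01  1.78 -0.08  1.26  0.59]
z3 14263 boxtop z [71.8 72.6 73.1]
```

Out. Carry it to slot 4 at (515.5, −91).

```bash
python3 -m pendant '[{"translation":[0,0,-8],"twist":[0.045,0,0],"grip":-1},{"translation":[0,0,-10],"twist":[0.045,0,0],"grip":-1},{"translation":[0,0,-14],"twist":[0.035,0,0],"grip":-1},{"translation":[0,0,-14],"twist":[0,0,0],"grip":-1},{"translation":[0,0,-12],"twist":[0,0,0],"grip":-1},{"translation":[0,0,-8],"twist":[0,0,0],"grip":-1},{"translation":[-10,1,-4],"twist":[0,0,0],"grip":-1},{"translation":[-25,2,-1],"twist":[0,0,0.01],"grip":-1},{"translation":[-35,3,0],"twist":[0,0,0.015],"grip":-1},{"translation":[-40,4,0],"twist":[0,0,0.015],"grip":-1}]' 48
python3 d.py 515.5 -91 198 -0.052
```

```text
t: 53.4
tool_pos: [0.4751, 0.2178, 0.1894]
orientation: [2.26, 2.177, 0.016]
force: [1.0, -0.5, -0.9]
opening: 0.0131
t 53.4 pos [0.4751 0.2178 0.1894] rv [2.26  2.177 0.016] F [ 1.  -0.5 -0.9] op 0.0131
tool shift [-307.    52.    -9.6] twist [ 0.01  -0.005  0.015] q [ 0.33 -0.09  1.71  0.    1.51  0.37]
```

```bash
python3 -m pendant '[{"translation":[-40,6,-3],"twist":[0.01,0,0.01],"grip":-1},{"translation":[-42,7,-2],"twist":[0,0,0],"grip":-1},{"translation":[-45,7,-2],"twist":[0,0,0],"grip":-1},{"translation":[-45,7,-1],"twist":[0,0,0],"grip":-1},{"translation":[-43,7,0],"twist":[0,0,0],"grip":-1},{"translation":[-37,7,0],"twist":[0,0,0],"grip":-1},{"translation":[-24,7,0],"twist":[0,0,0],"grip":-1},{"translation":[-11,5,0],"twist":[0,0,0],"grip":-1},{"translation":[-2,3,0],"twist":[0,0,0],"grip":-1},{"translation":[0,0,0],"twist":[0,0,0],"grip":-1}]' 48
python3 -c "
from h import *
snap('wrist','z4'); flange('z4')"
python3 d.py 515.5 -91 198 -0.052
```

```text
t: 54.4
tool_pos: [0.5126, -0.0924, 0.1954]
orientation: [2.277, 2.163, 0.002]
force: [0.5, -0.5, -0.8]
opening: 0.0134
flange z 189.0 slopes x,y [ 0.071 -0.003] centre x 515.4 => TCP z when foot at 70: 108.4
t 54.45 pos [ 0.5125 -0.092   0.1954] rv [2.276e+00 2.164e+00 2.000e-03] F [ 1.  -0.9 -2.1] op 0.0135
tool shift [ 1.1  3.  -2.6] twist [ 0.001 -0.001  0.001] q [-0.28 -0.09  1.7   0.    1.53 -0.23]
```

```bash
python3 -m pendant '[{"translation":[0,2,5],"twist":[0.025,0,0],"grip":-1},{"translation":[0,1.5,10],"twist":[0.02,0,0],"grip":-1},{"translation":[0,1,14],"twist":[0,0,0],"grip":-1},{"translation":[-0.5,1,15],"twist":[0,0,0],"grip":-1},{"translation":[-1,0,13],"twist":[0,0,0],"grip":-1},{"translation":[0,0,10],"twist":[0,0,0],"grip":-1},{"translation":[0,0,5],"twist":[0,0,0],"grip":-1},{"translation":[0,0,1],"twist":[0,0,0],"grip":-1},{"translation":[0,0,0],"twist":[0,0,0],"grip":-1},{"translation":[0,0,0],"twist":[0,0,0],"grip":-1}]'
python3 d.py 515.5 -91 108.5 -0.052
python3 -c "
from h import *
snap('wrist','z5'); flange('z5')"
```

```text
t: 55.45
tool_pos: [0.5136, -0.0879, 0.115]
orientation: [-2.243, -2.148, 0.048]
force: [-0.1, -0.2, -1.0]
opening: 0.0132
t 55.45 pos [ 0.5136 -0.0879  0.115 ] rv [-2.243 -2.148  0.048] F [-0.1 -0.2 -1. ] op 0.0132
tool shift [-3.1  2.4  6.4] twist [-0.047 -0.002  0.008] q [-0.26  0.02  1.74 -0.01  1.43 -0.22]
flange z 108.8 slopes x,y [ 0.02  -0.007] centre x 516.1 => TCP z when foot at 70: 108.4
```

```bash
python3 -m pendant '[{"translation":[-1.5,0.5,0.5],"twist":[0,0,0],"grip":-1},{"translation":[-1,0,1.5],"twist":[0,0,0],"grip":-1},{"translation":[0,0,1.5],"twist":[0,0,0],"grip":-1},{"translation":[0,0,1.5],"twist":[0,0,0],"grip":-1},{"translation":[0,0,1],"twist":[0,0,0],"grip":-1},{"translation":[0,0,1],"twist":[0,0,0],"grip":-1},{"translation":[0,0,0.7],"twist":[0,0,0],"grip":-1},{"translation":[0,0,0.7],"twist":[0,0,0],"grip":-1},{"translation":[0,0,0.5],"twist":[0,0,0],"grip":-1},{"translation":[0,0,0],"twist":[0,0,0],"grip":-1}]'
python3 -m pendant '[{"translation":[0,0,0.5],"twist":[0,0,0],"grip":-1},{"translation":[0,0,0.5],"twist":[0,0,0],"grip":-1},{"translation":[0,0,0],"twist":[0,0,0],"grip":-1},{"translation":[0,0,0],"twist":[0,0,0],"grip":-1},{"translation":[0,0,0],"twist":[0,0,0],"grip":-1},{"translation":[0,0,0],"twist":[0,0,0],"grip":-1},{"translation":[0,0,0],"twist":[0,0,0],"grip":-1},{"translation":[0,0,0],"twist":[0,0,0],"grip":-1},{"translation":[0,0,0],"twist":[0,0,0],"grip":-1},{"translation":[0,0,0],"twist":[0,0,0],"grip":-1}]'
python3 -c "
from h import *
snap('wrist','z6'); flange('z6')"
```

```text
t: 56.5
tool_pos: [0.516, -0.0914, 0.1093]
orientation: [-2.247, -2.151, 0.044]
force: [-1.4, -1.1, 1.5]
opening: 0.0132
t: 57.5
tool_pos: [0.5162, -0.0914, 0.1092]
orientation: [-2.248, -2.152, 0.043]
force: [-1.3, -0.1, 3.7]
opening: 0.0127
flange z 103.0 slopes x,y [ 0.013 -0.001] centre x 518.6 => TCP z when foot at 70: 108.3
```

```bash
python3 -m pendant '[{"translation":[0,0,0],"twist":[0,0,0],"grip":-0.5},{"translation":[0,0,0],"twist":[0,0,0],"grip":-0.3},{"translation":[0,0,0],"twist":[0,0,0],"grip":-0.1},{"translation":[0,0,0],"twist":[0,0,0],"grip":0.2},{"translation":[0,0,-3],"twist":[0,0,0],"grip":0.2},{"translation":[0,0,-10],"twist":[-0.02,0,0],"grip":0.2},{"translation":[0,0,-18],"twist":[-0.02,0,0],"grip":0.2},{"translation":[0,0,-20],"twist":[0,0,0],"grip":0.2},{"translation":[0,0,-20],"twist":[0,0,0],"grip":0.2},{"translation":[0,0,-15],"twist":[0,0,0],"grip":0.2}]'
python3 - <<'E'
from h import *
snap('wrist','v0'); P,p=cloud('v0'); z=np.nan_to_num(P[...,2])
for m in big((z>.135)&(z<.16),(0,640,0,480),3):
  if m.sum()>50: r,c=np.nonzero(m); print(c.mean().round(),r.mean().round()); rect(P,m,'tab')
snap('scene','s1'); P,p=cloud('s1');z=np.nan_to_num(P[...,2])
rect(P,big((z>.025)&(cv2.cvtColor(p,cv2.COLOR_RGB2HSV)[...,2]<70),(330,440,260,320))[0],'grip')
E
python3 d.py 684.6 2.5 150 -0.098
```

```text
t: 58.55
tool_pos: [0.5151, -0.0909, 0.1966]
orientation: [-2.268, -2.172, -0.002]
force: [-0.6, -0.3, 0.0]
opening: 0.0556
334.0 243.0
tab n 1089 c [519.7 -92.4] size [13.9 30.4] yaw(long axis from +y) -0.0446 z [141.2 149.5 150.7]
335.0 341.0
tab n 964 c [ 517.7 -165.4] size [14.  31.2] yaw(long axis from +y) -0.0439 z [138.9 149.3 150.5]
335.0 436.0
tab n 387 c [ 514.7 -241.8] size [13.6 20.5] yaw(long axis from +y) -0.0316 z [148.6 149.5 150.6]
grip n 237 c [693.8 -49.2] size [14.6 59.6] yaw(long axis from +y) -0.1149 z [26.7 43.  47. ]
t 58.65 pos [ 0.5164 -0.0912  0.1979] rv [2.268 2.172 0.004] F [ 1.5 -0.3  0.7] op 0.0559
tool shift [100.9 163.8  48.5] twist [ 0.003 -0.001  0.054] q [-0.27 -0.08  1.69  0.    1.54 -0.23]
```

View pics/s1.png

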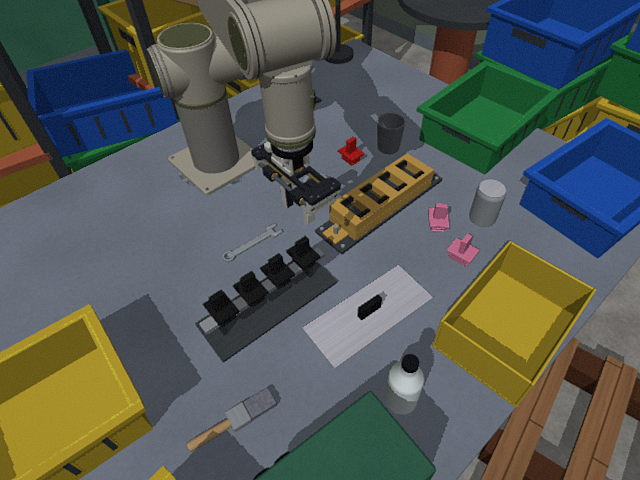

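All four plugs stand on the rail (scene pixels (218,305)–(303,250)) and the box ports are open. The cover was knocked aside: its grip is now near (693, −47). I'll check clearances beside it, then approach.

```bash
python3 - <<'E'
from h import *
P,p=cloud('top0'); 
for n,roi in [('bottle',(360,400,50,105)),('oven',(400,535,5,105)),('bin',(195,330,5,118))]:
  Q=P[roi[2]:roi[3],roi[0]:roi[1]].reshape(-1,3); Q=Q[Q[:,2]>.04]; print(n,(np.nanmin(Q,0)*1000).round(),(np.nanmax(Q,0)*1000).round())
E
python3 d.py 693 -47 150 -0.108
python3 -m pendant '[{"translation":[3,10,0],"twist":[0,0,0.015],"grip":0.2},{"translation":[5,18,0],"twist":[0,0,0.015],"grip":0.2},{"translation":[6,24,0],"twist":[0,0,0.015],"grip":0.2},{"translation":[6,26,2],"twist":[0,0,0.01],"grip":0.2},{"translation":[6,26,5],"twist":[0,0,0],"grip":0.2},{"translation":[6,24,8],"twist":[0,0,0],"grip":0.2},{"translation":[4,20,8],"twist":[0,0,0],"grip":0.2},{"translation":[2,12,8],"twist":[0,0,0],"grip":0.2},{"translation":[0,4,5],"twist":[0,0,0],"grip":0.2},{"translation":[0,0,2],"twist":[0,0,0],"grip":0.2}]'
python3 d.py 693 -47 150 -0.108
```

```text
bottle [ 840. -173.   40.] [ 901. -108.  174.]
oven [ 818. -542.   40.] [1013. -220.  156.]
bin [819.  -4.  40.] [1043.  291.  116.]
t 58.65 pos [ 0.5164 -0.0912  0.1979] rv [2.268 2.172 0.004] F [ 1.5 -0.3  0.7] op 0.0559
tool shift [ 51.8 174.4  48.5] twist [ 0.003 -0.001  0.064] q [-0.27 -0.08  1.69  0.    1.54 -0.23]
t: 59.65
tool_pos: [0.6896, -0.0635, 0.1441]
orientation: [-2.331, -2.093, 0.005]
force: [0.3, 0.6, 0.0]
opening: 0.0559
t 59.65 pos [ 0.6896 -0.0635  0.1441] rv [-2.331 -2.093  0.005] F [0.3 0.6 0. ] op 0.0559
tool shift [16.8  1.6 -5.9] twist [-0.009 -0.003  0.   ] q [-0.17  0.41  1.24  0.    1.5  -0.06]
```

```bash
cat > c.py <<'E'
from h import *
import sys
f=sys.argv[1]; snap('wrist',f); P,p=cloud(f); z=np.nan_to_num(P[...,2]); v=cv2.cvtColor(p,cv2.COLOR_RGB2HSV)[...,2]
m=big((z>.03)&(z<.055)&(v<70),(100,600,0,345))[0]; r,c=np.nonzero(m); print(c.mean().round(),r.mean().round(),r.max()); rect(P,m&(z>.042),'grip top')
E
python3 c.py v1; python3 d.py 693 -47 150 -0.108
```

```text
329.0 202.0 242
grip top n 1518 c [689.5 -47.5] size [14.4 59.1] yaw(long axis from +y) -0.1006 z [43.7 45.2 46.5]
t 59.7 pos [ 0.689  -0.0635  0.1437] rv [-2.331 -2.092  0.006] F [-0.8  1.2 -0.4] op 0.0561
tool shift [16.9  2.2 -6.2] twist [-0.01  -0.003  0.   ] q [-0.17  0.41  1.24  0.    1.5  -0.06]
```

View pics/v1.png

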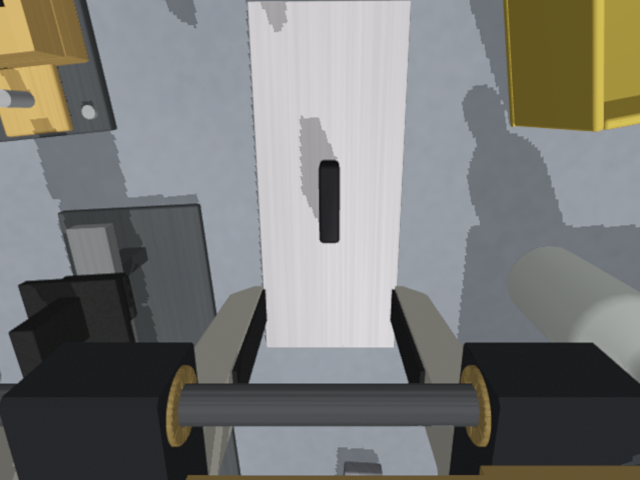

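The cover's grip is at pixel (329,202), which maps to (690, −47.5) with yaw −0.10. Shift +16.5 along tool x and descend.

```bash
python3 -m pendant '[{"translation":[6,0,0],"twist":[-0.008,0,-0.005],"grip":0.2},{"translation":[6,0,5],"twist":[0,0,0],"grip":0.2},{"translation":[3,0,10],"twist":[0,0,0],"grip":0.2},{"translation":[0,0,14],"twist":[0,0,0],"grip":0.2},{"translation":[0,0,16],"twist":[0,0,0],"grip":0.2},{"translation":[0,0,15],"twist":[0,0,0],"grip":0.2},{"translation":[0,0,12],"twist":[0,0,0],"grip":0.2},{"translation":[0,0,6],"twist":[0,0,0],"grip":0.2},{"translation":[0,0,1],"twist":[0,0,0],"grip":0.2},{"translation":[0,0,0],"twist":[0,0,0],"grip":0.2}]'
python3 d.py 690 -47.5 13 -0.1; python3 c.py v2
```

```text
t: 60.7
tool_pos: [0.6881, -0.0472, 0.0573]
orientation: [-2.33, -2.101, -0.001]
force: [-0.0, -0.9, 0.4]
opening: 0.056
t 60.7 pos [ 0.6881 -0.0472  0.0573] rv [-2.330e+00 -2.101e+00 -1.000e-03] F [-0.  -0.9  0.4] op 0.056
tool shift [-0.2  2.  44.2] twist [-0.003 -0.003 -0.004] q [-0.14  0.46  1.34  0.    1.35 -0.04]
333.0 261.0 314
grip top n 2712 c [690.7 -47.5] size [14.9 59. ] yaw(long axis from +y) -0.1092 z [44.2 45.8 46.9]
```

```bash
python3 -m pendant '[{"translation":[0,1,3],"twist":[0,0,0],"grip":0.2},{"translation":[0,1,6],"twist":[0,0,0],"grip":0.2},{"translation":[0,0,9],"twist":[0,0,0],"grip":0.2},{"translation":[0,0,9],"twist":[0,0,0],"grip":0.2},{"translation":[0,0,6],"twist":[0,0,0],"grip":0.2},{"translation":[0,0,4],"twist":[0,0,0],"grip":0.2},{"translation":[0,0,1],"twist":[0,0,0],"grip":0.2},{"translation":[0,0,0],"twist":[0,0,0],"grip":0.2},{"translation":[0,0,0],"twist":[0,0,0],"grip":0.2},{"translation":[0,0,0],"twist":[0,0,0],"grip":0.2}]'
python3 d.py 690.5 -47.5 13 -0.1
```

```text
t: 61.75
tool_pos: [0.6919, -0.0476, 0.0181]
orientation: [-2.333, -2.102, -0.005]
force: [0.2, 0.4, -0.2]
opening: 0.0556
t 61.75 pos [ 0.6919 -0.0476  0.0181] rv [-2.333 -2.102 -0.005] F [ 0.2  0.4 -0.2] op 0.0556
tool shift [-0.1 -1.4  5.1] twist [ 0.001 -0.003 -0.004] q [-0.14  0.5   1.35  0.    1.28 -0.04]
```

```bash
python3 -m pendant '[{"translation":[0,-0.8,1.5],"twist":[0,0,0],"grip":0},{"translation":[0,0,2],"twist":[0,0,0],"grip":-0.2},{"translation":[0,0,0.5],"twist":[0,0,0],"grip":-0.4},{"translation":[0,0,0],"twist":[0,0,0],"grip":-0.6},{"translation":[0,0,0],"twist":[0,0,0],"grip":-1},{"translation":[0,0,0],"twist":[0,0,0],"grip":-1},{"translation":[0,0,0],"twist":[0,0,0],"grip":-1},{"translation":[0,0,0],"twist":[0,0,0],"grip":-1},{"translation":[0,0,0],"twist":[0,0,0],"grip":-1},{"translation":[0,0,0],"twist":[0,0,0],"grip":-1}]' 55
python3 -m pendant '[{"translation":[0,0,-3],"twist":[0,0,0],"grip":-1},{"translation":[0,0,-5],"twist":[0,0,0],"grip":-1},{"translation":[0,0,-8],"twist":[0,0,0],"grip":-1},{"translation":[0,0,-12],"twist":[0,0,0],"grip":-1},{"translation":[0,0,-15],"twist":[0,0,0],"grip":-1},{"translation":[0,0,-16],"twist":[0,0,0],"grip":-1},{"translation":[0,0,-16],"twist":[0,0,0],"grip":-1},{"translation":[0,0,-14],"twist":[0,0,0],"grip":-1},{"translation":[0,0,-8],"twist":[0,0,0],"grip":-1},{"translation":[0,0,-2],"twist":[0,0,0],"grip":-1}]' 55
python3 d.py 476.5 227 180 -0.008
```

```text
t: 62.75
tool_pos: [0.6918, -0.0476, 0.015]
orientation: [2.333, 2.103, 0.007]
force: [0.1, -0.1, 0.5]
opening: 0.0007
t: 63.75
tool_pos: [0.6932, -0.0481, 0.1267]
orientation: [2.33, 2.101, 0.012]
force: [0.5, -0.3, -0.2]
opening: 0.0006
t 63.75 pos [ 0.6932 -0.0481  0.1267] rv [2.33  2.101 0.012] F [ 0.5 -0.3 -0.2] op 0.0006
tool shift [ 251.4 -243.5  -54.6] twist [ 0.008 -0.002 -0.096] q [-0.14  0.41  1.27  0.    1.45 -0.04]
```

The fingers shut on nothing. I'll look.

```bash
python3 c.py v3; python3 -m pendant '[{"translation":[0,0,0],"twist":[0,0,0],"grip":0.2},{"translation":[0,0,0],"twist":[0,0,0],"grip":0.2},{"translation":[0,0,0],"twist":[0,0,0],"grip":0.2},{"translation":[0,0,0],"twist":[0,0,0],"grip":0.2},{"translation":[0,0,0],"twist":[0,0,0],"grip":0.2},{"translation":[0,0,0],"twist":[0,0,0],"grip":0.2},{"translation":[0,0,0],"twist":[0,0,0],"grip":0.2},{"translation":[0,0,0],"twist":[0,0,0],"grip":0.2},{"translation":[0,0,0],"twist":[0,0,0],"grip":0.2},{"translation":[0,0,0],"twist":[0,0,0],"grip":0.2}]'; python3 c.py v4; python3 -c "
from h import *
snap('top','t4'); a=cv2.imread('pics/v4.png'); b=cv2.imread('pics/t4.png')
cv2.imwrite('pics/v4t4.png',np.hstack([cv2.resize(a,(400,300)),cv2.resize(b[100:340,100:500],(400,300))]))"
```

```text
324.0 227.0 269
grip top n 1622 c [690.6 -47.5] size [14.7 58.9] yaw(long axis from +y) -0.095 z [44.1 45.5 46.7]
t: 64.8
tool_pos: [0.6907, -0.0478, 0.1218]
orientation: [-2.333, -2.103, -0.005]
force: [-0.4, 0.2, -0.1]
opening: 0.0557
328.0 229.0 271
grip top n 1646 c [690.3 -47.2] size [14.3 58.5] yaw(long axis from +y) -0.0966 z [44.1 45.6 46.8]
```

View pics/v4t4.png

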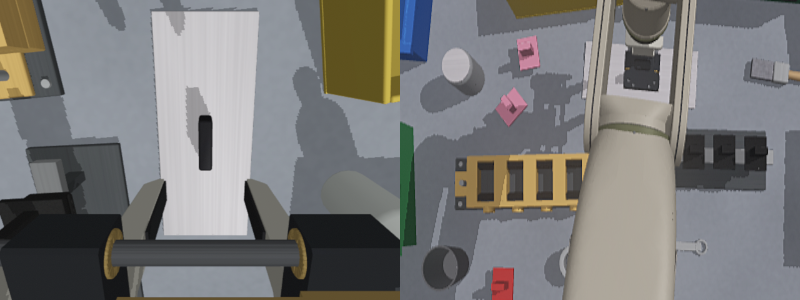

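The cover hasn't moved at all. I'll compare the earlier frames to see where the fingertips really were relative to the grip.

```bash
python3 -c "
from h import *
a=cv2.imread('pics/v2.png'); b=cv2.imread('pics/v3.png')
cv2.imwrite('pics/v2v3.png',np.hstack([cv2.resize(a,(400,300)),cv2.resize(b,(400,300))]))
# project TCP of now-state into wrist image & print cam pose relative to tool
s=robot.read_state(); M=R.from_rotvec(s['orientation']).as_matrix(); T=robot.camera_info('wrist')['cam_to_world']
print('cam in tool',(M.T@(T[:3,3]-s['tool_pos'])*1000).round(1),(M.T@T[:3,:3]).round(3).tolist())
for f in('v1','v2','v3','v4','z0','y0','w1'):
  print(f,np.load(f'pics/{f}.npz')['T'][:3,3].round(4))
"
```

```text
cam in tool [  81.4   -0.4 -198. ] [[0.0, 0.955, 0.295], [1.0, -0.0, 0.0], [0.0, 0.295, -0.955]]
v1 [0.6992 0.0166 0.3419]
v2 [0.6966 0.0331 0.2557]
v3 [0.6996 0.0325 0.3249]
v4 [0.6985 0.0327 0.3201]
z0 [0.4759 0.4092 0.3379]
y0 [0.4794 0.3376 0.338 ]
w1 [0.4778 0.199  0.3959]
```

View pics/v2v3.png

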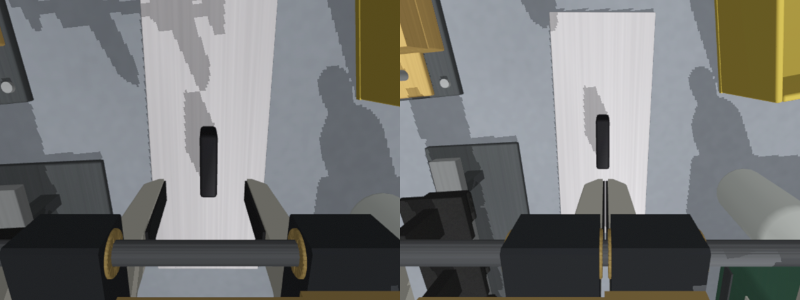

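The geometry looks right, so I'll retry and inspect at the bottom before closing.

```bash
python3 -m pendant '[{"translation":[0,0,5],"twist":[0,0,0],"grip":0.2},{"translation":[0,0,10],"twist":[0,0,0],"grip":0.2},{"translation":[0,0,14],"twist":[0,0,0],"grip":0.2},{"translation":[0,0.5,16],"twist":[0,0,0],"grip":0.2},{"translation":[0,0.5,16],"twist":[0,0,0],"grip":0.2},{"translation":[0,0.5,14],"twist":[0,0,0],"grip":0.2},{"translation":[0,0.5,11],"twist":[0,0,0],"grip":0.2},{"translation":[0,0,7],"twist":[0,0,0],"grip":0.2},{"translation":[0,0,2],"twist":[0,0,0],"grip":0.2},{"translation":[0,0,0],"twist":[0,0,0],"grip":0.2}]'
python3 d.py 690.5 -47.5 14 -0.1; python3 c.py u1
```

```text
t: 65.9
tool_pos: [0.6906, -0.0474, 0.0147]
orientation: [-2.33, -2.1, 0.0]
force: [0.5, 0.0, 0.2]
opening: 0.0558
t 65.9 pos [ 0.6906 -0.0474  0.0147] rv [-2.33 -2.1   0.  ] F [0.5 0.  0.2] op 0.0558
tool shift [-0.2 -0.   0.7] twist [-0.004 -0.003 -0.004] q [-0.14  0.51  1.35  0.    1.28 -0.04]
329.0 287.0 344
grip top n 3604 c [691.  -44.2] size [15.3 52.2] yaw(long axis from +y) -0.105 z [44.2 45.9 46.9]
```

View pics/u1.png

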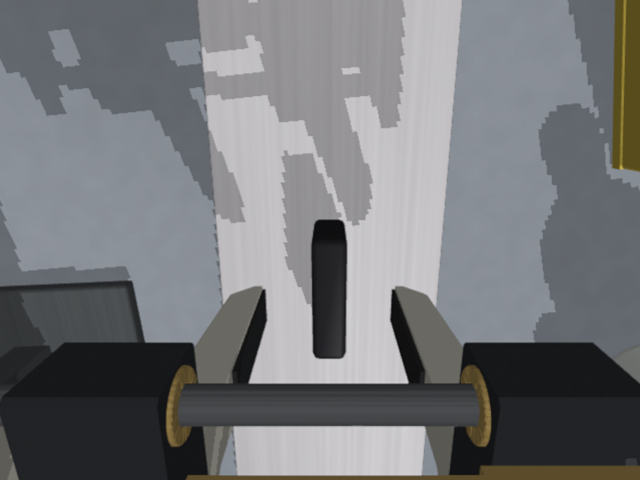

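The grip (pixels (329, 220–357)) stands squarely between the fingers. Closing again, at 40 N.

```bash
python3 -m pendant '[{"translation":[0,0,0],"twist":[0,0,0],"grip":0},{"translation":[0,0,0],"twist":[0,0,0],"grip":-0.2},{"translation":[0,0,0],"twist":[0,0,0],"grip":-0.4},{"translation":[0,0,0],"twist":[0,0,0],"grip":-0.5},{"translation":[0,0,0],"twist":[0,0,0],"grip":-0.6},{"translation":[0,0,0],"twist":[0,0,0],"grip":-1},{"translation":[0,0,0],"twist":[0,0,0],"grip":-1},{"translation":[0,0,0],"twist":[0,0,0],"grip":-1},{"translation":[0,0,0],"twist":[0,0,0],"grip":-1},{"translation":[0,0,0],"twist":[0,0,0],"grip":-1}]' 40
python3 c.py u2
```

```text
t: 66.95
tool_pos: [0.6933, -0.0477, 0.0189]
orientation: [-2.333, -2.103, -0.006]
force: [-0.2, 0.2, -0.3]
opening: 0.0008
323.0 261.0 344
grip top n 1868 c [690.6 -45.1] size [15.1 54.1] yaw(long axis from +y) -0.0974 z [43.6 45.5 46.7]
```

View pics/u2.png

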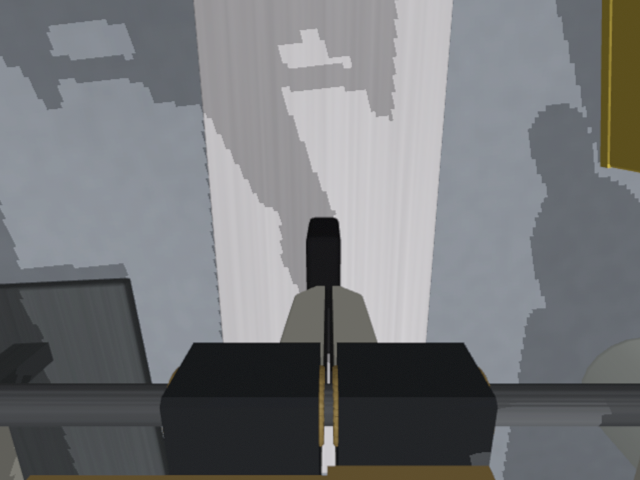

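```bash
python3 -c "
from h import *
for f,px in [('u2',[(312,300),(345,300),(312,330),(345,330),(323,225),(323,250),(323,275),(323,284),(300,260),(250,300)]),('u1',[(329,230),(329,300),(329,350),(255,300),(402,300),(300,350),(360,350)]),('z4',[(300,300),(360,300),(329,270),(329,330)])]:
  P,p=cloud(f); print(f); [print(c,r,np.round(P[r,c]*1000,1)) for c,r in px]
snap('scene','s2'); a=cv2.imread('pics/s2.png')[200:360,260:470]; cv2.imwrite('pics/s2c.png',cv2.resize(a,None,fx=3.6,fy=3.6))
"; python3 d.py 690.5 -47.5 14 -0.1
```

```text
u2
312 300 [687.1 -38.9  65.8]
345 300 [700.5 -40.2  66.2]
312 330 [687.9 -39.7  88.7]
345 330 [699.5 -40.5  89.4]
323 225 [693.5 -18.2  27.6]
323 250 [692.9 -25.   45.2]
323 275 [691.7 -36.7  45.6]
323 284 [691.3 -40.4  47.1]
300 260 [677.9 -42.6   6. ]
250 300 [646.7 -63.5   6.1]
u1
329 230 [693.8 -18.6  30.9]
329 300 [690.9 -46.9  46.1]
329 350 [688.2 -72.4  46.1]
255 300 [661.6 -36.4  61.6]
402 300 [721.4 -42.8  60.9]
300 350 [668.7 -96.2   5.6]
360 350 [703.4 -99.1   6.6]
z4
300 300 [501.  -82.9 242.7]
360 300 [525.5 -84.9 241.2]
329 270 [513.1 -78.4 222.8]
329 330 [ 511.9 -102.3  233.8]
t 67.05 pos [ 0.6933 -0.0478  0.0189] rv [-2.333 -2.103 -0.006] F [-0.4  0.3  0.7] op 0.0004
tool shift [-0.  -2.8  4.9] twist [ 0.002 -0.003 -0.004] q [-0.14  0.5   1.35  0.    1.29 -0.04]
```

View pics/s2c.png

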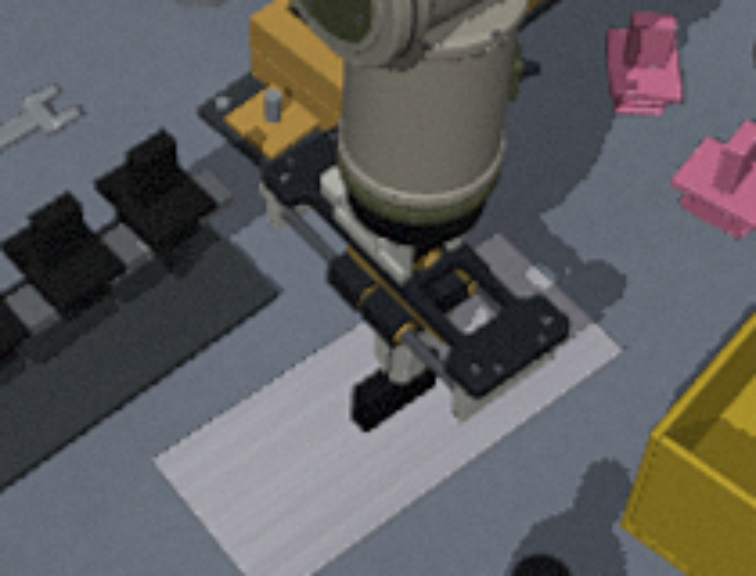

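The frames show shut fingers inside the grip's volume, with no force and no cover motion. I'll nudge sideways 25 mm with the shut fingers to see whether the cover responds at all.

```bash
python3 -m pendant '[{"translation":[0,4,0],"twist":[0,0,0],"grip":-1},{"translation":[0,4,0],"twist":[0,0,0],"grip":-1},{"translation":[0,5,0],"twist":[0,0,0],"grip":-1},{"translation":[0,5,0],"twist":[0,0,0],"grip":-1},{"translation":[0,4,0],"twist":[0,0,0],"grip":-1},{"translation":[0,2,0],"twist":[0,0,0],"grip":-1},{"translation":[0,0,0],"twist":[0,0,0],"grip":-1},{"translation":[0,0,0],"twist":[0,0,0],"grip":-1},{"translation":[0,0,0],"twist":[0,0,0],"grip":-1},{"translation":[0,0,0],"twist":[0,0,0],"grip":-1}]' 40
python3 c.py u3
python3 - <<'E'
from h import *
snap('scene','s3'); P,p=cloud('s3');z=np.nan_to_num(P[...,2])
h=cv2.cvtColor(p,cv2.COLOR_RGB2HSV)
m=big((h[...,2]>150)&(h[...,1]<40)&(z<.03),(280,460,250,380))[0]; rect(P,m,'plate')
E
```

```text
t: 68.05
tool_pos: [0.7195, -0.0505, 0.0186]
orientation: [-2.333, -2.103, -0.006]
force: [0.6, 0.4, 0.2]
opening: 0.0004
268.0 283.0 341
grip top n 3558 c [691.3 -44.6] size [16.  52.8] yaw(long axis from +y) -0.0958 z [43.7 45.6 46.7]
plate n 3302 c [ 685.2 -108. ] size [119.5 169.3] yaw(long axis from +y) -0.1043 z [2.4 5.1 7.8]
```

The fingers passed straight through the visible grip. Next I'll feel for the plate itself by lowering gently towards z≈3.

```bash
python3 -m pendant '[{"translation":[0,0,2],"twist":[0,0,0],"grip":-1},{"translation":[0,0,2],"twist":[0,0,0],"grip":-1},{"translation":[0,0,2],"twist":[0,0,0],"grip":-1},{"translation":[0,0,2],"twist":[0,0,0],"grip":-1},{"translation":[0,0,1],"twist":[0,0,0],"grip":-1},{"translation":[0,0,1],"twist":[0,0,0],"grip":-1},{"translation":[0,0,0.5],"twist":[0,0,0],"grip":-1},{"translation":[0,0,0],"twist":[0,0,0],"grip":-1},{"translation":[0,0,0],"twist":[0,0,0],"grip":-1},{"translation":[0,0,0],"twist":[0,0,0],"grip":-1}]' 40
python3 -m pendant '[{"translation":[0,0,1],"twist":[0,0,0],"grip":-1},{"translation":[0,0,1],"twist":[0,0,0],"grip":-1},{"translation":[0,0,1],"twist":[0,0,0],"grip":-1},{"translation":[0,0,1],"twist":[0,0,0],"grip":-1},{"translation":[0,0,1],"twist":[0,0,0],"grip":-1},{"translation":[0,0,0],"twist":[0,0,0],"grip":-1},{"translation":[0,0,0],"twist":[0,0,0],"grip":-1},{"translation":[0,0,0],"twist":[0,0,0],"grip":-1},{"translation":[0,0,0],"twist":[0,0,0],"grip":-1},{"translation":[0,0,0],"twist":[0,0,0],"grip":-1}]' 40
```

```text
t: 69.15
tool_pos: [0.7192, -0.0504, 0.007]
orientation: [-2.333, -2.103, -0.005]
force: [0.5, -0.4, 0.1]
opening: 0.0004
t: 70.15
tool_pos: [0.7194, -0.0504, 0.0017]
orientation: [-2.333, -2.103, -0.006]
force: [0.1, 1.3, -0.2]
opening: 0.0005
```

```bash
python3 -m pendant '[{"translation":[0,0,1],"twist":[0,0,0],"grip":-1},{"translation":[0,0,1],"twist":[0,0,0],"grip":-1},{"translation":[0,0,1],"twist":[0,0,0],"grip":-1},{"translation":[0,0,1],"twist":[0,0,0],"grip":-1},{"translation":[0,0,0.5],"twist":[0,0,0],"grip":-1},{"translation":[0,0,0],"twist":[0,0,0],"grip":-1},{"translation":[0,0,0],"twist":[0,0,0],"grip":-1},{"translation":[0,0,0],"twist":[0,0,0],"grip":-1},{"translation":[0,0,0],"twist":[0,0,0],"grip":-1},{"translation":[0,0,0],"twist":[0,0,0],"grip":-1}]' 40
python3 - <<'E'
from h import *
snap('top','t5')
for f in('top0','t5','scene0','s1','s3'):
  P,p=cloud(f); z=np.nan_to_num(P[...,2]); h=cv2.cvtColor(p,cv2.COLOR_RGB2HSV)
  roi=(240,420,125,205) if f[0]=='t' else (280,460,240,380)
  m=big((h[...,2]>150)&(h[...,1]<40)&(z<.03)&(z>-.02),roi)[0]; rect(P,m,f)
E
```

```text
t: 71.15
tool_pos: [0.7194, -0.0504, -0.0031]
orientation: [-2.333, -2.103, -0.006]
force: [-0.4, 0.9, 0.7]
opening: 0.0004
top0 n 5644 c [685.4 -45.9] size [127.  386.5] yaw(long axis from +y) -0.1365 z [-1.3  4.7  8.8]
t5 n 2269 c [ 670.  -201.7] size [ 92.3 197.2] yaw(long axis from +y) 1.399 z [-3.4  0.7  7.1]
scene0 n 4866 c [682.6   2.3] size [119.5 289.4] yaw(long axis from +y) -0.1087 z [2.3 5.1 7.9]
s1 n 5296 c [693.4 -48.5] size [118.9 288. ] yaw(long axis from +y) -0.1146 z [2.4 5.1 7.9]
s3 n 3302 c [ 685.2 -108. ] size [119.5 169.3] yaw(long axis from +y) -0.1043 z [2.4 5.1 7.8]
```

Even z=−3 mm gives no contact, so the fingertips are probably not where the reported TCP is. I'll measure the fingertips in the tool frame from the wrist depth.

```bash
python3 - <<'E'
from h import *
i=robot.camera_info('wrist'); s=robot.read_state(); M=R.from_rotvec(s['orientation']).as_matrix()
C=np.eye(4); T=np.eye(4); T[:3,:3]=M; T[:3,3]=s['tool_pos']; C=np.linalg.inv(T)@i['cam_to_world']
for f in('w1','u1','u2','u3','v3'):
    z=np.load(f'pics/{f}.npz'); W=C@np.linalg.inv(z['T'])   # world->tool at that frame
    P,p=cloud(f); Q=P@W[:3,:3].T+W[:3,3]; Q*=1000
    x=Q[...,2]
    # finger pixels: near tool x in -15..15, rows 280..340
    m=(abs(Q[...,0])<14)&(Q[...,2]>-120)&(Q[...,2]<25)&(np.mgrid[:480,:640][0]>275)&(np.mgrid[:480,:640][0]<342)&((cv2.cvtColor(p,cv2.COLOR_RGB2HSV)[...,2]>75)&(P[...,2]>.05))
    print(f,m.sum(),'tool z max/pcts',np.round(np.percentile(Q[m][:,2],[50,90,99,100]),1),'x',Q[m][:,0].min().round(1),Q[m][:,0].max().round(1))
    for r in (286,288,290,295,300,310):
        print('  row',r,[np.round(Q[r,c]).tolist() for c in ((320,334) if f in('u2','v3') else (252,258,400,406))])
E
```

```text
w1 4090 tool z max/pcts [-60.9 -40.3 -32.5 -30.9] x -9.4 9.0
  row 286 [[-94.0, -81.0, 197.0], [-94.0, -74.0, 198.0], [-94.0, 76.0, 198.0], [-94.0, 82.0, 199.0]]
  row 288 [[-96.0, -81.0, 198.0], [-96.0, -74.0, 197.0], [-96.0, 76.0, 198.0], [-96.0, 82.0, 198.0]]
  row 290 [[-99.0, -81.0, 198.0], [-99.0, -75.0, 198.0], [-98.0, 76.0, 197.0], [-98.0, 82.0, 197.0]]
  row 295 [[-105.0, -81.0, 198.0], [-105.0, -75.0, 199.0], [-104.0, 76.0, 196.0], [-104.0, 82.0, 197.0]]
  row 300 [[-111.0, -82.0, 199.0], [-110.0, -75.0, 197.0], [-110.0, 76.0, 197.0], [-110.0, 83.0, 197.0]]
  row 310 [[-122.0, -82.0, 197.0], [-122.0, -76.0, 198.0], [-122.0, 77.0, 197.0], [-122.0, 83.0, 197.0]]
u1 3848 tool z max/pcts [-61.6 -42.3 -36.  -35.1] x -9.1 8.9
  row 286 [[-10.0, -42.0, 8.0], [8.0, -31.0, -32.0], [8.0, 31.0, -33.0], [-10.0, 43.0, 8.0]]
  row 288 [[8.0, -34.0, -34.0], [8.0, -31.0, -35.0], [8.0, 31.0, -36.0], [8.0, 33.0, -35.0]]
  row 290 [[8.0, -33.0, -36.0], [8.0, -31.0, -36.0], [8.0, 31.0, -37.0], [8.0, 33.0, -36.0]]
  row 295 [[8.0, -32.0, -41.0], [8.0, -30.0, -42.0], [8.0, 30.0, -41.0], [8.0, 32
[... 847 characters left out ...]
, -27.0], [-17.0, 41.0, 18.0], [-17.0, 45.0, 17.0]]
  row 295 [[1.0, -35.0, -27.0], [1.0, -32.0, -28.0], [-20.0, 41.0, 17.0], [-20.0, 45.0, 18.0]]
  row 300 [[-1.0, -35.0, -27.0], [-1.0, -33.0, -27.0], [-24.0, 42.0, 20.0], [-23.0, 45.0, 18.0]]
  row 310 [[-7.0, -36.0, -26.0], [-7.0, -33.0, -27.0], [-29.0, 42.0, 16.0], [-29.0, 45.0, 17.0]]
v3 3910 tool z max/pcts [-61.3 -41.3 -33.5 -31.2] x 5.9 9.3
  row 286 [[8.0, -4.0, -33.0], [9.0, 2.0, -34.0]]
  row 288 [[8.0, -4.0, -35.0], [8.0, 2.0, -35.0]]
  row 290 [[8.0, -4.0, -38.0], [8.0, 2.0, -37.0]]
  row 295 [[8.0, -4.0, -42.0], [8.0, 2.0, -42.0]]
  row 300 [[8.0, -4.0, -46.0], [8.0, 2.0, -46.0]]
  row 310 [[8.0, -3.0, -55.0], [7.0, 2.0, -54.0]]
```

That explains it: the real fingertips end about 31 mm short of the reported TCP, so they were above the 45 mm grip (and I had held the plugs by the top 8 mm of their tabs). I must go about 31 mm deeper. Rise, recentre, open.

```bash
python3 -m pendant '[{"translation":[0,0,-5],"twist":[0,0,0],"grip":-1},{"translation":[0,0,-10],"twist":[0,0,0],"grip":-1},{"translation":[0,0,-12],"twist":[0,0,0],"grip":-1},{"translation":[0,0,-10],"twist":[0,0,0],"grip":0.2},{"translation":[0.5,-4,-3],"twist":[0,0,0],"grip":0.2},{"translation":[0,-8,0],"twist":[0,0,0],"grip":0.2},{"translation":[0,-8,0],"twist":[0,0,0],"grip":0.2},{"translation":[0,-5,0],"twist":[0,0,0],"grip":0.2},{"translation":[0,-2,0],"twist":[0,0,0],"grip":0.2},{"translation":[0,0,0],"twist":[0,0,0],"grip":0.2}]' 40
python3 d.py 690.8 -47.5 -18 -0.1; python3 c.py u4
```

```text
t: 72.2
tool_pos: [0.69, -0.0469, 0.0415]
orientation: [2.333, 2.103, 0.007]
force: [0.5, -0.0, 0.2]
opening: 0.0518
t 72.2 pos [ 0.69   -0.0469  0.0415] rv [2.333 2.103 0.007] F [ 0.5 -0.   0.2] op 0.0518
tool shift [-0.7  0.6 59.5] twist [ 0.003 -0.003 -0.004] q [-0.14  0.47  1.35  0.    1.32 -0.04]
330.0 272.0 329
grip top n 3103 c [690.6 -47.6] size [15.3 59.1] yaw(long axis from +y) -0.1038 z [43.9 45.5 46.6]
```

```bash
python3 -m pendant '[{"translation":[0,0.5,3],"twist":[0,0,0],"grip":0.2},{"translation":[0,0,6],"twist":[0,0,0],"grip":0.2},{"translation":[0,0,8],"twist":[0,0,0],"grip":0.2},{"translation":[0,0,9],"twist":[0,0,0],"grip":0.2},{"translation":[0,0,8],"twist":[0,0,0],"grip":0.2},{"translation":[0,0,6],"twist":[0,0,0],"grip":0.2},{"translation":[0,0,4],"twist":[0,0,0],"grip":0.2},{"translation":[0,0,2],"twist":[0,0,0],"grip":0.2},{"translation":[0,0,0],"twist":[0,0,0],"grip":0.2},{"translation":[0,0,0],"twist":[0,0,0],"grip":0.2}]' 40
python3 d.py 690.8 -47.5 -18 -0.1
```

```text
t: 73.25
tool_pos: [0.6899, -0.0467, -0.0113]
orientation: [-2.332, -2.102, -0.004]
force: [0.2, 0.3, -0.4]
opening: 0.0558
t 73.25 pos [ 0.6899 -0.0467 -0.0113] rv [-2.332 -2.102 -0.004] F [ 0.2  0.3 -0.4] op 0.0558
tool shift [-0.7  1.   6.7] twist [-0.    -0.003 -0.004] q [-0.14  0.53  1.37  0.    1.24 -0.04]
```

Still no contact, as expected. Another 5 mm and close.

```bash
python3 -m pendant '[{"translation":[-0.5,0.5,1.5],"twist":[0,0,0],"grip":0},{"translation":[0,0,1.5],"twist":[0,0,0],"grip":-0.1},{"translation":[0,0,1.5],"twist":[0,0,0],"grip":-0.3},{"translation":[0,0,0.5],"twist":[0,0,0],"grip":-0.5},{"translation":[0,0,0],"twist":[0,0,0],"grip":-0.6},{"translation":[0,0,0],"twist":[0,0,0],"grip":-1},{"translation":[0,0,0],"twist":[0,0,0],"grip":-1},{"translation":[0,0,0],"twist":[0,0,0],"grip":-1},{"translation":[0,0,0],"twist":[0,0,0],"grip":-1},{"translation":[0,0,0],"twist":[0,0,0],"grip":-1}]' 55
python3 d.py 690.8 -47.5 -18 -0.1
```

```text
t: 74.25
tool_pos: [0.6915, -0.0475, -0.015]
orientation: [-2.333, -2.103, -0.006]
force: [-0.7, 0.2, -0.2]
opening: 0.0158
t 74.25 pos [ 0.6915 -0.0475 -0.015 ] rv [-2.333 -2.103 -0.006] F [-0.7  0.2 -0.2] op 0.0158
tool shift [-0.1 -0.7  3. ] twist [ 0.002 -0.003 -0.004] q [-0.14  0.54  1.37  0.    1.23 -0.04]
```

Gripped: opening 15.8 mm. Lift to clear everything.

```bash
python3 -m pendant '[{"translation":[0,0,-3],"twist":[0,0,0],"grip":-1},{"translation":[0,0,-6],"twist":[0,0,0],"grip":-1},{"translation":[0,0,-12],"twist":[0,0,0],"grip":-1},{"translation":[0,0,-18],"twist":[0,0,0],"grip":-1},{"translation":[0,0,-22],"twist":[0,0,0],"grip":-1},{"translation":[0,0,-24],"twist":[0,0,0],"grip":-1},{"translation":[0,0,-24],"twist":[0,0,0],"grip":-1},{"translation":[0,0,-22],"twist":[0,0,0],"grip":-1},{"translation":[0,0,-16],"twist":[0,0,0],"grip":-1},{"translation":[0,0,-8],"twist":[0,0,0],"grip":-1}]' 55
python3 d.py 476.5 227 155 -0.008
```

```text
t: 75.25
tool_pos: [0.6899, -0.0477, 0.1538]
orientation: [-2.333, -2.103, -0.006]
force: [1.6, -0.1, -3.3]
opening: 0.0156
t 75.25 pos [ 0.6899 -0.0477  0.1538] rv [-2.333 -2.103 -0.006] F [ 1.6 -0.1 -3.3] op 0.0156
tool shift [ 251.2 -240.6   -0.9] twist [ 0.002 -0.003 -0.096] q [-0.15  0.39  1.25  0.    1.5  -0.04]
```

```bash
python3 -m pendant '[{"translation":[8,-8,-1],"twist":[0,0,0],"grip":-1},{"translation":[16,-15,-1],"twist":[0,0,-0.015],"grip":-1},{"translation":[24,-23,0],"twist":[0,0,-0.015],"grip":-1},{"translation":[30,-29,0],"twist":[0,0,-0.015],"grip":-1},{"translation":[33,-32,0],"twist":[0,0,-0.015],"grip":-1},{"translation":[33,-32,0],"twist":[0,0,-0.01],"grip":-1},{"translation":[32,-31,0],"twist":[0,0,-0.01],"grip":-1},{"translation":[26,-25,0],"twist":[0,0,-0.005],"grip":-1},{"translation":[16,-15,0],"twist":[0,0,0],"grip":-1},{"translation":[6,-6,0],"twist":[0,0,0],"grip":-1}]' 55
python3 d.py 476.5 227 155 -0.008
```

```text
t: 76.25
tool_pos: [0.4705, 0.1973, 0.1519]
orientation: [-2.237, -2.2, -0.001]
force: [1.2, -0.8, -3.7]
opening: 0.0157
t 76.25 pos [0.4705 0.1973 0.1519] rv [-2.237e+00 -2.200e+00 -1.000e-03] F [ 1.2 -0.8 -3.7] op 0.0157
tool shift [29.8  5.4 -3. ] twist [-0.002 -0.003 -0.009] q [ 0.29 -0.09  1.78  0.    1.46  0.31]
```

Box centre in the wrist frame (mean of the tab positions) is (476, 223.7). Correct the position and check the cover's attitude in the hand.

```bash
python3 -m pendant '[{"translation":[7,1,0],"twist":[0,0,-0.008],"grip":-1},{"translation":[8,1,0],"twist":[0,0,0],"grip":-1},{"translation":[6,1,0],"twist":[0,0,0],"grip":-1},{"translation":[3,1,0],"twist":[0,0,0],"grip":-1},{"translation":[0,0,3],"twist":[0,0,0],"grip":-1},{"translation":[0,0,5],"twist":[0,0,0],"grip":-1},{"translation":[0,0,5],"twist":[0,0,0],"grip":-1},{"translation":[0,0,3],"twist":[0,0,0],"grip":-1},{"translation":[0,0,0],"twist":[0,0,0],"grip":-1},{"translation":[0,0,0],"twist":[0,0,0],"grip":-1}]' 55
python3 d.py 476 223.7 135 -0.008
python3 - <<'E'
from h import *
snap('wrist','p1'); P,p=cloud('p1'); z=P[...,2]; h=cv2.cvtColor(p,cv2.COLOR_RGB2HSV)
m=(h[...,2]>110)&(h[...,1]<40)&(z>.1)&(z<.2); m[335:]=0
m=big(m,(0,640,0,335))[0]; Q=P[m]*1000; c=Q.mean(0)
print(m.sum(),c.round(1),'slopes',np.linalg.lstsq(np.c_[Q[:,:2]-c[:2],np.ones(len(Q))],Q[:,2],rcond=None)[0].round(3)); rect(P,m,'plate part')
print('ymax',np.percentile(Q[:,1],99.8).round(1))
E
```

```text
t: 77.25
tool_pos: [0.4757, 0.2208, 0.1323]
orientation: [-2.231, -2.207, 0.004]
force: [0.0, 0.2, -3.2]
opening: 0.0156
t 77.25 pos [0.4757 0.2208 0.1323] rv [-2.231 -2.207  0.004] F [ 0.   0.2 -3.2] op 0.0156
tool shift [ 3.   0.3 -2.7] twist [-0.005 -0.001 -0.003] q [ 0.33 -0.04  1.76  0.    1.42  0.35]
87120 [476.  283.4 154.1] slopes [-5.00000e-03 -3.40000e-02  1.54055e+02]
plate part n 87120 c [475.8 270.8] size [120.4 146.6] yaw(long axis from +y) -0.0111 z [152.  153.1 154.5]
ymax 343.6
```

```bash
python3 -m pendant '[{"translation":[1,0,3],"twist":[-0.004,0,0],"grip":-1},{"translation":[1,0,7],"twist":[0,0,0],"grip":-1},{"translation":[0.5,0,10],"twist":[0,0,0],"grip":-1},{"translation":[0,0.5,11],"twist":[0,0,0],"grip":-1},{"translation":[0,0.5,10],"twist":[0,0,0],"grip":-1},{"translation":[0,0,8],"twist":[0,0,0],"grip":-1},{"translation":[0,0,5],"twist":[0,0,0],"grip":-1},{"translation":[0,0,2],"twist":[0,0,0],"grip":-1},{"translation":[0,0,0],"twist":[0,0,0],"grip":-1},{"translation":[0,0,0],"twist":[0,0,0],"grip":-1}]' 55
python3 d.py 476 223.7 57 -0.008
```

```text
t: 78.3
tool_pos: [0.476, 0.2234, 0.0705]
orientation: [-2.232, -2.208, 0.002]
force: [-0.1, 0.7, -4.3]
opening: 0.0154
t 78.3 pos [0.476  0.2234 0.0705] rv [-2.232e+00 -2.208e+00  2.000e-03] F [-0.1  0.7 -4.3] op 0.0154
tool shift [ 0.3  0.  13.5] twist [-0.002 -0.    -0.003] q [0.34 0.02 1.82 0.   1.3  0.35]
```

Centred to within 0.3 mm by the reported pose. Lower until contact.

```bash
python3 -m pendant '[{"translation":[0,0,1],"twist":[0,0,0],"grip":-1},{"translation":[0,0,2],"twist":[0,0,0],"grip":-1},{"translation":[0,0,2],"twist":[0,0,0],"grip":-1},{"translation":[0,0,2],"twist":[0,0,0],"grip":-1},{"translation":[0,0,1.5],"twist":[0,0,0],"grip":-1},{"translation":[0,0,1],"twist":[0,0,0],"grip":-1},{"translation":[0,0,0.5],"twist":[0,0,0],"grip":-1},{"translation":[0,0,0],"twist":[0,0,0],"grip":-1},{"translation":[0,0,0],"twist":[0,0,0],"grip":-1},{"translation":[0,0,0],"twist":[0,0,0],"grip":-1}]' 55
python3 -m pendant '[{"translation":[0,0,1],"twist":[0,0,0],"grip":-1},{"translation":[0,0,1],"twist":[0,0,0],"grip":-1},{"translation":[0,0,1],"twist":[0,0,0],"grip":-1},{"translation":[0,0,0.7],"twist":[0,0,0],"grip":-1},{"translation":[0,0,0],"twist":[0,0,0],"grip":-1},{"translation":[0,0,0],"twist":[0,0,0],"grip":-1},{"translation":[0,0,0],"twist":[0,0,0],"grip":-1},{"translation":[0,0,0],"twist":[0,0,0],"grip":-1},{"translation":[0,0,0],"twist":[0,0,0],"grip":-1},{"translation":[0,0,0],"twist":[0,0,0],"grip":-1}]' 55
```

```text
t: 79.3
tool_pos: [0.4772, 0.2238, 0.0612]
orientation: [-2.233, -2.209, -0.002]
force: [0.0, -0.1, -3.1]
opening: 0.0155
t: 80.3
tool_pos: [0.4773, 0.2239, 0.0574]
orientation: [-2.233, -2.209, -0.003]
force: [-0.8, -0.4, -2.7]
opening: 0.0158
```

```bash
python3 -m pendant '[{"translation":[0,-0.5,0.7],"twist":[0,0,0],"grip":-1},{"translation":[0,-0.5,0.7],"twist":[0,0,0],"grip":-1},{"translation":[0,0,0.7],"twist":[0,0,0],"grip":-1},{"translation":[0,0,0.5],"twist":[0,0,0],"grip":-1},{"translation":[0,0,0.3],"twist":[0,0,0],"grip":-1},{"translation":[0,0,0],"twist":[0,0,0],"grip":-1},{"translation":[0,0,0],"twist":[0,0,0],"grip":-1},{"translation":[0,0,0],"twist":[0,0,0],"grip":-1},{"translation":[0,0,0],"twist":[0,0,0],"grip":-1},{"translation":[0,0,0],"twist":[0,0,0],"grip":-1}]' 55
python3 d.py 476 223.7 57 -0.008
```

```text
t: 81.3
tool_pos: [0.4772, 0.2239, 0.0569]
orientation: [2.233, 2.209, 0.005]
force: [-2.1, -1.3, 1.7]
opening: 0.0156
t 81.3 pos [0.4772 0.2239 0.0569] rv [2.233 2.209 0.005] F [-2.1 -1.3  1.7] op 0.0156
tool shift [-0.2 -1.2 -0.1] twist [ 0.003 -0.002 -0.003] q [0.34 0.03 1.84 0.   1.27 0.35]
```

Contact: force went from −3 to +1.7 N at z=57, as predicted. Release and rise straight up, then check.

```bash
python3 -m pendant '[{"translation":[0,0,0],"twist":[0,0,0],"grip":-0.5},{"translation":[0,0,0],"twist":[0,0,0],"grip":-0.3},{"translation":[0,0,0],"twist":[0,0,0],"grip":-0.1},{"translation":[0,0,0],"twist":[0,0,0],"grip":0.1},{"translation":[0,0,-3],"twist":[0,0,0],"grip":0.1},{"translation":[0,0,-10],"twist":[0,0,0],"grip":0.1},{"translation":[0,0,-20],"twist":[0,0,0],"grip":0.1},{"translation":[0,0,-25],"twist":[0,0,0],"grip":0.1},{"translation":[0,0,-25],"twist":[0,0,0],"grip":0.1},{"translation":[0,0,-20],"twist":[0,0,0],"grip":0.1}]' 40
python3 -m pendant '[{"translation":[0,-10,-15],"twist":[0,0,0],"grip":0.1},{"translation":[0,-20,-8],"twist":[0,0,0],"grip":0.1},{"translation":[10,-20,-4],"twist":[0,0,0],"grip":0.1},{"translation":[20,-15,0],"twist":[0,0,0],"grip":0.1},{"translation":[30,-10,0],"twist":[0,0,0],"grip":0.1},{"translation":[40,0,0],"twist":[0,0,0],"grip":0.1},{"translation":[40,0,0],"twist":[0,0,0],"grip":0.1},{"translation":[40,0,0],"twist":[0,0,0],"grip":0.1},{"translation":[30,0,0],"twist":[0,0,0],"grip":0.1},{"translation":[15,0,0],"twist":[0,0,0],"grip":0.1}]'
python3 - <<'E'
from h import *
snap('top','f1'); snap('scene','f2')
P,p=cloud('f1'); z=np.nan_to_num(P[...,2]); h=cv2.cvtColor(p,cv2.COLOR_RGB2HSV)
for m in big((z>.135)&(z<.16),(330,490,195,255),4): rect(P,m,'tab top')
rect(P,big(z>.10,(150,330,200,285))[0],'cover grip')
P,p=cloud('f2'); z=np.nan_to_num(P[...,2]); h=cv2.cvtColor(p,cv2.COLOR_RGB2HSV)
m=big((z>.065)&(z<.09)&(h[...,2]>120)&(h[...,1]<40),(300,460,130,260))[0]; rect(P,m,'plate')
rect(P,big(z>.105,(320,440,140,240))[0],'cover grip scene')
for m in big((z>.13)&(z<.16),(190,330,220,330),4): rect(P,m,'tab scene')
rect(P,big((z>0.05),(460,520,165,235))[0],'tin scene')
P,p=cloud('scene0'); z=np.nan_to_num(P[...,2]);rect(P,big((z>0.05),(460,520,165,235))[0],'tin scene0')
a=cv2.imread('pics/f1.png'); b=cv2.imread('pics/f2.png'); cv2.imwrite('pics/fin.png',np.hstack([cv2.resize(a[90:390,100:500],(400,300)),cv2.resize(b[120:420,150:550],(400,300))]))
E
```

```text
t: 82.3
tool_pos: [0.4752, 0.2234, 0.1626]
orientation: [-2.233, -2.209, -0.0]
force: [0.5, 0.4, 1.2]
opening: 0.0505
t: 83.3
tool_pos: [0.405, 0.4576, 0.2092]
orientation: [2.235, 2.2, 0.033]
force: [-0.0, -0.9, -0.2]
opening: 0.0513
tab top n 101 c [ 509.6 -305. ] size [13.4 30.3] yaw(long axis from +y) -0.0225 z [137.9 144.9 148.3]
tab top n 90 c [ 514.3 -231.8] size [13. 29.] yaw(long axis from +y) -0.0655 z [137.8 145.4 148.6]
tab top n 86 c [519.4 -88.6] size [14.1 29.2] yaw(long axis from +y) -0.0736 z [142.4 146.1 148.3]
tab top n 85 c [ 517.9 -160.5] size [13.8 28.5] yaw(long axis from +y) -0.0439 z [139.8 145.2 148.4]
cover grip n 191 c [477.4 226. ] size [16.5 58.2] yaw(long axis from +y) 0.0235 z [110.1 116.9 120. ]
plate n 3210 c [477.  226.1] size [123.4 299.1] yaw(long axis from +y) -0.0059 z [74.2 77.1 79.8]
cover grip scene n 149 c [477.7 222.3] size [18.  62.1] yaw(long axis from +y) -0.0048 z [106.1 115.3 118.5]
tab scene n 156 c [ 510.9 -309.4] size [17.4 30.2] yaw(long axis from +y) -0.0101 z [132.7 144.9 147.9]
tab scene n 145 c [ 514.6 -236.7] size [16.7 30.5] yaw(long axis from +y) -0.0234 z [133.2 144.5 147.5]
tab scene n 141 c [ 517.9 -165.6] size [16.4 31. ] yaw(long axis from +y) -0.07 z [131.5 144.3 147.6]
tab scene n 128 c [519.8 -92.9] size [15.4 29.9] yaw(long axis from +y) -0.0376 z [131.7 143.9 147.4]
tin scene n 904 c [695.6 382.5] size [69.7 69.7] yaw(long axis from +y) 1.2823 z [ 54.7 101.1 112. ]
tin scene0 n 902 c [696.3 382.5] size [68.7 69.6] yaw(long axis from +y) 1.4459 z [ 55.6 101.2 111.9]
```

View pics/fin.png

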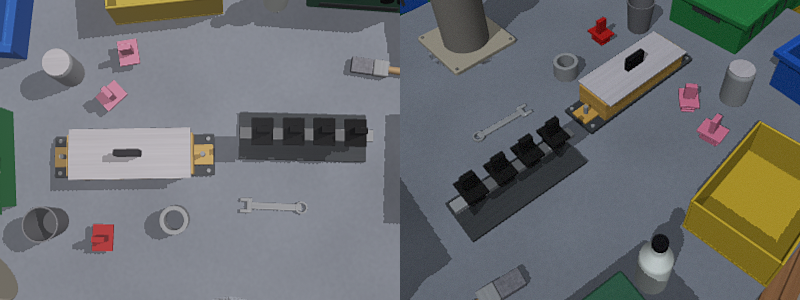

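The last picture shows four plugs upright on the rail and the cover square on the box. The tin has not moved measurably and the brush looks in place. Handing in.

```bash
python3 -c "
from h import *
st(); robot.close_job(); print('done')"
```

```text
t 83.4 pos [0.405  0.4572 0.2091] rv [2.234 2.2   0.033] F [ 0.4 -0.4  0.3] op 0.0508
the job is handed in; nothing more can be done
done
```

All four plugs are out of the air box and standing on the drain rail, and the dust cover is on the box. I handed the job in at t = 83 s; it reported no verdict.

**Last checks (top and scene cameras):**
- **Plugs:** all four look upright, with tab tops at about 145 mm. In the top camera they sit about 2 mm off the rail's centre line, against the 18 mm allowed.
- **Cover:** within about 2.5 mm and 0.03 rad of the box in both cameras. Its top is at 77 mm, so it lies flat with the box down.
- **Box:** the wrist camera saw no lift after any rocking stroke (72.6–73.0 mm throughout).
- **Bystanders:** the tin moved less than 1 mm. I checked the brush only by eye, and it looked in place.
- **Robot:** clear of everything, with no contact force beyond the sensor's noise.

**What disagreed or went wrong:**
- **Fingertips:** they end about 31 mm short of the reported TCP. I had held the plugs by only the top 8 mm or so of their tabs, and the last two tipped about 0.05 rad in the grip; I corrected that before setting them down.
- **Cover grasp:** for the same reason, the first two tries closed on air above the grip. I measured the tips with the wrist camera, went deeper, and the third try held.
- **Cover knocked:** it was shifted about 50 mm along y during the run, so I located it again before picking it up.
- **Cameras:** top and scene differ by about 4 mm along y, so I compared positions only within one camera.

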